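# Load a cell into the bench charger

### The arm

A 6-joint arm with a two-finger parallel gripper is mounted at the origin on a cart in front of the work surface, level with it; the furniture and walls round the work are solid. World frame = base frame: x ahead of the robot, y to its left, z up, the work surface at z = 0. Lengths are in mm, angles in rad, forces in N, time in s.
With the tool pointing down it reaches from about 350 to 775 mm from the base axis. Payload 7.3 kg.
Tool frame: the origin (TCP) lies midway between the tips of the shut fingers; the grasp point (between the pads) lies 19 mm behind it; z points along the fingers, y is the direction in which the jaws open and shut (so a half turn about z gives the same grasp; the last joint's range is limited). The gripper opens to 92 mm and grips with 3 to 60 N. Pads are 19 mm wide; open, the fingers measure 130 mm over their backs; the gripper's body (75 mm by 190 mm) begins 47 mm behind the grasp point.
Start: joints at [1.191, 0.342, 1.524, -0, 1.275, -0.146], TCP at [121.613, 510.74, 226.741] pointing down, gripper open.
Joint ranges: [-2.53, 2.53], [-0.77, 2.02], [0.04, 2.7], [-1, 4.14], [0.28, 2.66], [-3.11, 3.11]. Speed limits (rad/s): [2.57, 2.57, 3.14, 3.14, 3.14, 3.14].

### API

Orientations are given as a unit quaternion [w, x, y, z].
In Python, from workcell import env gives the robot as it stands.
- The arm moves only by the shell command python3 -m creep 'ROWS'. ROWS is JSON, a list of rows, each a list of 5 numbers: the shift along the tool's x, y, z in m, then the turn about the tool's z in degrees, then the closure, from -1 (fully open) to 1 (shut). In form: [[tx, ty, tz, turn, fingers], ...]. A call has 1 to 10 rows; each row is the pose to reach, as a shift and turn from the pose commanded when the call began, along the tool's axes at that moment; what a row does not reach only later rows make up. A row lasts 1/10 s, in which the tool goes at most 50 mm and 8.59 degrees, less where a joint would pass 70% of its speed; a pose out of reach is approached as far as the arm can. A call with a gripper value outside its range is refused whole. The fingers move at their own pace and stop on an object; the grip force is fixed at half the most. Time passes only in rows, so rows that repeat a pose let the fingers close. It gives the time, the measured TCP pose, the force and the opening at its end, in the units of the state.
- env.get_state(): the state, without advancing time (a new reading comes with each control period).
- env.camera(name): name is "side" or "top"; returns (picture, depth): 400x640x3 uint8, blue, green, red; 400x640 float32, mm along the optical axis (not along the pixel's ray), 0 where there is no reading.
- env.get_calibration(name): a dict with "mtx" (3x3 intrinsics, pixels), "origin" and "orientation" of the camera in the world. Camera axes: x right, y down, z forward; pixel columns grow to the right and rows downward; lengths in mm; the calibration is good to about 2 mm. A picture is of the moment at which its call begins. get_calibration takes no time and is no camera call.
- env.hand_in(): hands the job in, once; it reports no verdict.
The state is a dict: "t": time; "joint_pos": joint angles; "qd": joint speeds; "effort": joint torques, N m; "tcp_pos": TCP position; "tcp_rot": TCP orientation; "ft_force": force on the tool from outside, world axes, zero at the start; "moment": the same for the moment, N m; "gripper_width": opening from 0.0 (shut) to 1.0 (fully open).
Only numpy, scipy, OpenCV 4.12 (cv2) and the standard library are available. Lean on these libraries where they do the work, as an engineer would, in place of code of your own. Each camera call takes 0.05 s, during which the arm holds its last target.

### The job

Take the green cell from its wooden rest and load it into the bench charger: with the stud end still raised, push the flat end in under the hood against the spring contact, then press the stud end down until the orange catch snaps out over it, and let go. Work gently by feel (the bay may sit a little higher or further along than it looks; never force the cell), and leave the loupe, the parts jar and the screwdriver where they are.

Things in the scene. Friction and masses are not known exactly. Their poses are not given: they have to be found in the camera images.
- cell: Round cell, 22 mm diameter, green, 70 mm long, white band near the stud end, about 70 g. Origin mid-body on its axis; x along the axis to the stud end (flat end at x = -35 mm, other face at +35, an 8 mm wide stud from there to +37). May be rolled to any angle about x. Starts level in the rest, axis 16.5 mm above the bench.
- nub (a point): Tip of the cell's metal stud, on the cell's axis, 37 mm from the cell's origin.
- cell_rest: Fixed wooden rest on which the cell lies along x at the start: strip 64 x 18 x 4 mm, two saddles 8 mm high, 23 mm wide, 12 mm long, centred at x = +25 and -25 mm; the 38 mm between them leave room for fingers beside the cell. Origin at the centre of its underside on the bench, z up.
- charger: One-bay bench charger, fixed. Origin: centre of its underside on the bench; z up, x along the bay from hooded spring contact (-x end, nearer the robot) to orange catch. Black base 132 x 68 mm, top at z = 14 mm. The grey bay on it, with contact, hood, wall and catch, sits 0 to 8 mm higher than nominal and -4 to +4 mm off along x: this is not measured, find it by touch.
- catch (a joint): How far the orange catch is pushed back towards +x, in m: 0 = fully out (over the cell's end once that is down), up to 0.009. A spring returns it (1.4 N at rest, 0.4 N more per mm).
- loupe: Black loupe, 41 mm in diameter, 36 mm tall, standing loose; origin at the centre of its underside. To be left alone.
- parts_jar: Small clear jar with a blue cap, 45 mm in diameter, 42 mm tall, standing loose; origin at the centre of its underside. To be left alone.
- screwdriver: Screwdriver with a yellow handle, 159 mm long, lying loose; origin at the centre of its underside. To be left alone.
- bay_floor (a point): Nominal middle of the bay floor, 20 mm above the bench (true: 0 to 8 mm higher), axes as the charger's. Between x = -26 and 26 mm the floor is a spine 14 mm wide, so fingers fit beside it down to the base; beyond that it is 41 mm wide. A seated cell lies level along x, axis 11 mm above the floor, body centre at x = 0 of the bay.
- contact_face (a point): Nominal centre of the round spring contact's face at rest (true: 0 to 8 mm higher, -4 to 4 mm along x), 11 mm wide, 11 mm above the floor, 30 mm to -x of the bay middle. It is pushed to -x: 2 N to start, 0.8 N more per mm, stop at 12 mm. To get the stud end past the catch press it in 7 to 10 mm; with the cell seated it is 5 mm in.
- hood_edge (a point): Nominal middle of the hood's front lower edge (same unmeasured offset), 28 mm above the floor, hood 4 mm thick. Behind it (to -x, 21 mm deep) is a pocket 25 mm wide between cheeks, flared mouth reaching 10 mm to +x of the edge. The flat end goes under the hood with the cell tilted about 20 to 30 degrees, stud end up.
- end_wall (a point): Nominal point on the end wall, 37 mm to +x of the bay middle, where the stud of a seated cell rests (same unmeasured offset), 11 mm above the floor. Wall 20 mm high above the floor, 19 mm wide; in front of it cheeks 25 mm apart, 14 mm long, flared tops 16 mm above the floor.
- catch_tip (a point): Nominal tip (lower edge) of the sprung orange catch, 31 mm to +x of the bay middle, 24 mm above the floor (same unmeasured offset). The catch is 16 mm wide, its top 30.5 mm above the floor; its front slopes (60 degrees), so the cell's end pressed down on it pushes it back to +x, and it snaps out over the cell's end when that is down.
Mind the look-alikes: they are no part of the job. There is more than one size of the cell; the one meant has the size given above.

How it is judged:
By the outcome, as a careful person would: the job done as asked, in the order asked, and still so for the second after the job is handed in, with the robot touching nothing.
It also fails if it takes over 50 s, if anything falls off the work surface, if the arm or the gripper's body presses on something with over 40 N, if the wrist force passes 120 N, or if a joint passes its speed limit or range.

## Working session

There is one attempt and no reset: what is moved stays moved. The work goes in short steps, Python scripts to look and compute and a shell command to move; the robot and the scene stay as the last step left them, time stands still between calls to the robot, and variables do not carry over. Pictures are saved under pics/ and viewed, and the job is handed in when it is done.

```bash
ls; mkdir -p pics
python3 - <<'E'
from workcell import env
import cv2,numpy as np
np.set_printoptions(suppress=True,precision=4)
for n in ("side","top"):
    p,d=env.camera(n); cv2.imwrite(f"pics/{n}0.png",p); np.save(f"pics/{n}0.npy",d)
    c=env.get_calibration(n); print(n,c)
s=env.get_state(); print(s)
E
```

```text
pics
side {'mtx': array([[414.1503,   0.    , 324.5861],
       [  0.    , 414.1503, 199.3972],
       [  0.    ,   0.    ,   1.    ]]), 'origin': array([402.6387, 707.0406, 609.8117]), 'orientation': array([ 0.0426, -0.0845,  0.8922, -0.4416])}
top {'mtx': array([[399.3461,   0.    , 325.2652],
       [  0.    , 399.3461, 198.0918],
       [  0.    ,   0.    ,   1.    ]]), 'origin': array([417.7671, -28.247 , 899.0123]), 'orientation': array([ 0.0678, -0.701 ,  0.7082, -0.0493])}
{'t': 0.1, 'joint_pos': array([ 1.191 ,  0.3427,  1.5249,  0.    ,  1.2754, -0.146 ]), 'qd': array([-0.001 , -0.0012, -0.0026,  0.0013,  0.0005, -0.001 ]), 'effort': array([  0.0028, -43.2004, -24.4693,   0.0719,   0.0525,  -0.    ]), 'tcp_pos': array([121.4599, 510.3919, 226.1168]), 'tcp_rot': array([-0.0002,  0.1166,  0.9932, -0.0007]), 'ft_force': array([ 0.6529, -0.8307,  0.7261]), 'moment': array([ 0.0184, -0.0546, -0.0485]), 'gripper_width': 1.0016726523861983}
```

View pics/top0.png

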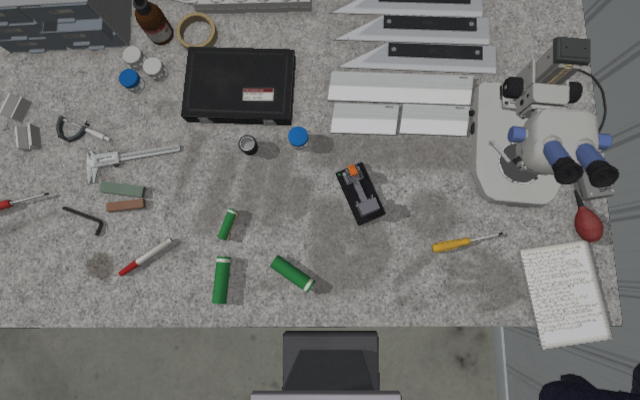

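View pics/side0.png

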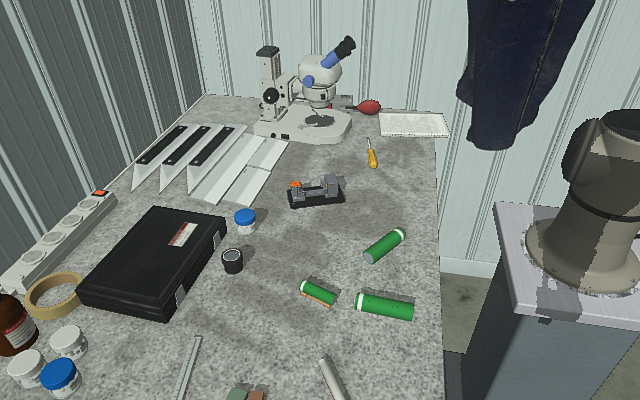

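Top view: green cylinders at (227,224), (222,280) and (292,273). Only the smallest, at (227,224) and side (318,293), seems to sit on wood. The charger is at (360,193) with its orange catch at (353,170). I'll check with crops and measure.

```bash
cat > h.py <<'E'
import numpy as np,cv2
from scipy.spatial.transform import Rotation as R
from workcell import env
np.set_printoptions(suppress=True,precision=2)
def rot(q): return R.from_quat([q[1],q[2],q[3],q[0]])
def ray(n,u,v):
    c=env.get_calibration(n);K=c["mtx"]
    d=np.array([(u-K[0,2])/K[0,0],(v-K[1,2])/K[1,1],1.])
    return np.array(c["origin"]),rot(c["orientation"]).as_matrix()@d
def onplane(n,u,v,z):
    o,d=ray(n,u,v); return o+d*(z-o[2])/d[2]
def atdepth(n,u,v,D):
    o,d=ray(n,u,v); return o+d*D
def cloud(n,D):
    v,u=np.mgrid[0:D.shape[0],0:D.shape[1]]
    c=env.get_calibration(n);K=c["mtx"]
    d=np.stack([(u-K[0,2])/K[0,0],(v-K[1,2])/K[1,1],np.ones_like(u,float)],-1)*D[...,None]
    return d@rot(c["orientation"]).as_matrix().T+np.array(c["origin"])
def proj(n,p):
    c=env.get_calibration(n);K=c["mtx"]
    q=rot(c["orientation"]).as_matrix().T@(np.array(p)-c["origin"]); q=K@q; return q[:2]/q[2]
E
python3 - <<'E'
from h import *
for n in ("top","side"):
    p=cv2.imread(f"pics/{n}0.png");D=np.load(f"pics/{n}0.npy")
    h=cv2.cvtColor(p,cv2.COLOR_BGR2HSV)
    P=cloud(n,D)
    m=cv2.inRange(h,(50,120,40),(75,255,255))
    k,l,st,ce=cv2.connectedComponentsWithStats(m)
    for i in range(1,k):
        if st[i,4]<80: continue
        ys,xs=np.where(l==i); 
        r=cv2.minAreaRect(np.c_[xs,ys].astype(np.float32)); b=cv2.boxPoints(r)
        W=np.array([onplane(n,u,v,20)for u,v in b])
        pts=P[l==i];pts=pts[D[l==i]>0]
        print(n,st[i],ce[i],"sides",np.linalg.norm(W[0]-W[1]),np.linalg.norm(W[1]-W[2]),"centre",W.mean(0),"ztop",np.percentile(pts[:,2],[5,50,95]))
p=cv2.imread("pics/top0.png");q=cv2.imread("pics/side0.png")
a=cv2.resize(p[190:260,195:265],(400,400),interpolation=3)
b=cv2.resize(q[260:330,285:355],(400,400),interpolation=3)
c=cv2.resize(p[155:230,325:400],(400,400),interpolation=3)
d=cv2.resize(q[160:220,280:355],(400,320),interpolation=3)
cv2.imwrite("pics/crop1.png",np.hstack([a,b]));cv2.imwrite("pics/crop2.png",np.hstack([c[:320],d]));cv2.imwrite("pics/crop3.png",c)
E
```

```text
top [218 212  17  28 226] [226.08 225.63] sides 58.78698945147845 19.061962479099456 centre [505.82 215.12  20.  ] ztop [19.91 24.2  27.46]
top [271 256  39  33 523] [289.64 271.62] sides 28.49134642772217 86.34302216615733 centre [404.38  72.95  20.  ] ztop [21.42 28.04 31.53]
top [213 263  17  40 523] [220.56 282.55] sides 85.86129592601475 29.011532760113887 centre [382.43 223.14  20.  ] ztop [21.73 27.88 31.22]
side [363 231  39  33 518] [383.8  245.24] sides 104.61674576777912 39.89993257223071 centre [401.94  77.55  20.  ] ztop [14.51 26.97 30.66]
side [303 281  34  24 371] [318.47 292.17] sides 26.640899831663766 64.19154736744919 centre [507.83 221.96  20.  ] ztop [14.89 23.6  26.54]
side [362 294  52  27 895] [387.47 306.83] sides 39.30646113683678 90.71319987466684 centre [383.2  231.55  20.  ] ztop [12.58 26.62 30.81]
```

View pics/crop1.png

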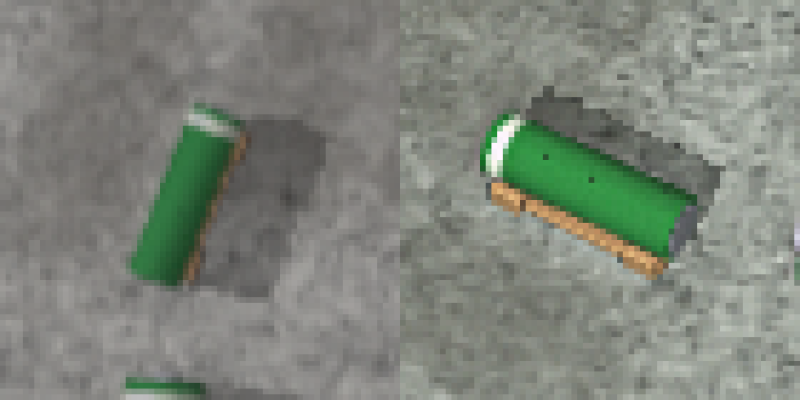

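View pics/crop3.png

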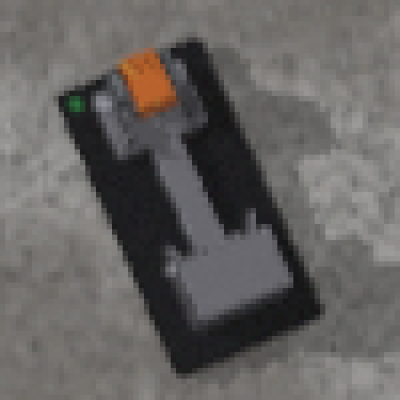

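View pics/crop2.png

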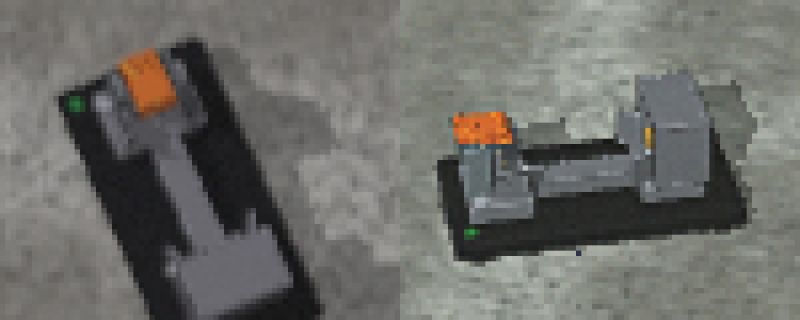

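Candidates for the cell are (227,224), (222,280) and (292,273) in the top view. The last two are about 29 x 86+ mm without a rest. The one at (227,224) is about 20 x 60+ mm, lies on the wooden strip, has its top at 27 mm, and has its white band at the far end. So (227,224) is the target, with the stud pointing away from the robot. Next I'll fit its pose and the charger's.

```bash
cat > m.py <<'E'
from h import *
from scipy.optimize import least_squares
def fitcell():
    for n in ("top","side"):
        D=np.load(f"pics/{n}0.npy");P=cloud(n,D)
        near=(np.hypot(P[...,0]-506,P[...,1]-215)<60)&(D>0)
        b=np.median(P[...,2][near&(P[...,2]<6)])
        m=near&(P[...,2]>18+b); Q=P[m];
        Q=Q[np.hypot(Q[:,0]-506,Q[:,1]-215)<48]
        f=lambda p:np.hypot((Q[:,1]-p[1])*np.cos(p[2])-(Q[:,0]-p[0])*np.sin(p[2]),Q[:,2]-b-p[3])-11
        # anchor along-axis
        g=lambda p:np.r_[f(p),0.01*(p[0]-506)]
        r=least_squares(g,[506,215,-.35,16.5],loss="soft_l1")
        p=r.x;s=(Q[:,0]-p[0])*np.cos(p[2])+(Q[:,1]-p[1])*np.sin(p[2])
        e=np.percentile(s,[0.5,1,99,99.5]);mid=(e[0]+e[3])/2
        print(n,"bench",b,"n",len(Q),"yaw",np.degrees(p[2]),"h",p[3],"ext",e,"centre",p[0]+mid*np.cos(p[2]),p[1]+mid*np.sin(p[2]),"rms",np.std(f(p)))
fitcell()
# charger base, dark pixels
for n in ("top","side"):
    D=np.load(f"pics/{n}0.npy");P=cloud(n,D);p=cv2.imread(f"pics/{n}0.png")
    c0=onplane("top",360,193,14)
    near=(np.hypot(P[...,0]-c0[0],P[...,1]-c0[1])<110)&(D>0)
    b=np.median(P[...,2][near&(P[...,2]<7)])
    m=near&(P[...,2]>b+8)
    k,l,st,ce=cv2.connectedComponentsWithStats(m.astype(np.uint8))
    i=1+np.argmax(st[1:,4]); m=l==i
    Q=P[m]
    r=cv2.minAreaRect(Q[:,:2].astype(np.float32))
    print(n,"bench",b,"rect",r)
    bl=m&(p.max(-1)<45)
    print(" base z",np.median(P[...,2][bl])-b)
    h=cv2.cvtColor(p,cv2.COLOR_BGR2HSV);o=near&(cv2.inRange(h,(5,180,120),(18,255,255))>0)
    print(" orange",np.median(P[o],0),np.percentile(P[o][:,2],[5,50,90,98]))
    hi=m&~o; print(" z hist",np.histogram(P[...,2][hi]-b,bins=np.arange(8,70,3)))
E
python3 m.py
```

```text
top bench -1.6984446469602972 n 304 yaw -20.1116012632659 h 16.367586446712117 ext [-31.5  -30.86  38.42  39.14] centre 509.58374688483394 213.47039930334196 rms 1.517249317956204
side bench -1.4449998265974955 n 398 yaw -20.18704903108235 h 16.26312003145832 ext [-30.63 -30.44  38.92  39.  ] centre 509.9283095333645 218.28639221730504 rms 1.2581629021888039
top bench -1.6274369713853503 rect ((576.9868774414062, -84.37914276123047), (132.842529296875, 68.4426040649414), 22.73521614074707)
 base z 14.423506179962544
 orange [620.77 -65.26  52.39] [50.17 52.39 54.32 55.07]
 z hist (array([ 37, 420, 521,  63, 105, 147,  23,   8,  16,  21,  24,  12,   6,
        24,  35, 159,  64,   0,   0,   0]), array([ 8, 11, 14, 17, 20, 23, 26, 29, 32, 35, 38, 41, 44, 47, 50, 53, 56,
       59, 62, 65, 68]))
side bench -1.8266105202918652 rect ((578.0930786132812, -77.34197998046875), (132.30079650878906, 69.8765869140625), 22.540897369384766)
 base z 13.992039368446399
 orange [620.16 -57.92  51.7 ] [47.15 51.7  53.27 54.48]
 z hist (array([ 61, 216, 289,  42,  93, 103,  37,  38,  38,  36,  37,  26,  20,
        23,  15,  89,  24,   0,   0,   0]), array([ 8, 11, 14, 17, 20, 23, 26, 29, 32, 35, 38, 41, 44, 47, 50, 53, 56,
       59, 62, 65, 68]))
```

```bash
cat > goto.py <<'E'
# work out shift in tool axes: goto.py x y z [yaw of cell axis under tool -x]
import sys
from h import *
s=env.get_state();M=rot(s["tcp_rot"]).as_matrix();p=np.array(s["tcp_pos"])
t=np.array([float(a) for a in sys.argv[1:4]])
print("t",s["t"],"tcp",p,"toolx",M[:,0],"F",s["ft_force"],"Mo",s["moment"],"w",s["gripper_width"])
print("shift mm",M.T@(t-p))
if len(sys.argv)>4:
    yaw=np.degrees(np.arctan2(-M[1,0],-M[0,0])); print("yaw of -toolx",yaw,"turn",yaw-float(sys.argv[4]))
E
python3 goto.py 514.7 214.3 130 -20.15
```

```text
t 0.1 tcp [121.46 510.39 226.12] toolx [-0.97  0.23  0.  ] F [ 0.65 -0.83  0.73] Mo [ 0.02 -0.05 -0.05] w 1.0016726523861983
shift mm [-451.17 -196.79   96.29]
yaw of -toolx -13.397526757085014 turn 6.752473242914984
```

```bash
python3 -m creep '[[-0.045,-0.0197,0.0096,0.7,-1],[-0.09,-0.0394,0.019,1.4,-1],[-0.135,-0.059,0.029,2,-1],[-0.18,-0.079,0.038,2.7,-1],[-0.225,-0.098,0.048,3.4,-1],[-0.27,-0.118,0.058,4,-1],[-0.315,-0.138,0.067,4.7,-1],[-0.36,-0.157,0.077,5.4,-1],[-0.405,-0.177,0.087,6,-1],[-0.451,-0.197,0.096,6.75,-1]]'
python3 -m creep '[[0,0,0,0,-1],[0,0,0,0,-1]]'
python3 goto.py 514.7 214.3 130 -20.15
python3 - <<'E'
from h import *
for n in ("side","top"):
    p,d=env.camera(n); cv2.imwrite(f"pics/{n}1.png",p); np.save(f"pics/{n}1.npy",d)
E
```

```text
t: 1.1
tcp_pos: [514.6, 213.9, 130.1]
tcp_rot: [-0.0, 0.175, 0.985, -0.0]
ft_force: [0.1, -0.8, 0.7]
gripper_width: 1.004
t: 1.3
tcp_pos: [513.6, 214.5, 130.0]
tcp_rot: [-0.001, 0.176, 0.984, -0.0]
ft_force: [-0.1, 0.6, -0.3]
gripper_width: 1.002
t 1.3 tcp [513.58 214.53 130.04] toolx [-0.94  0.35  0.  ] F [-0.13  0.63 -0.32] Mo [ 0.01  0.06 -0.04] w 1.0019581097206174
shift mm [-1.13  0.18  0.04]
yaw of -toolx -20.285935406528772 turn -0.13593540652877323
```

View pics/top1.png

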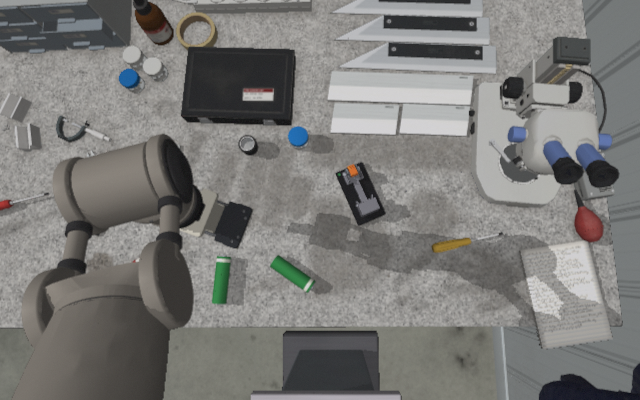

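View pics/side1.png

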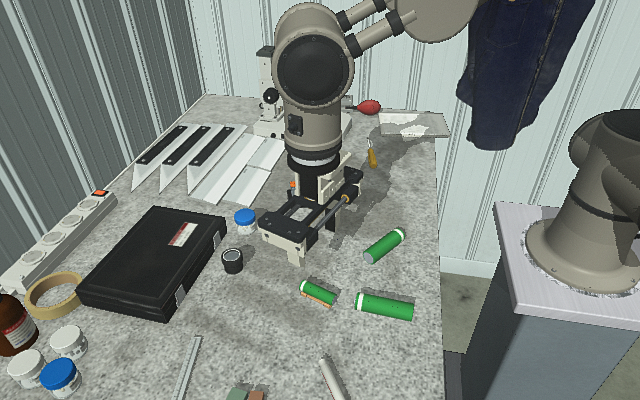

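The top view is blocked by the arm, with only the gripper corner showing at (235,222). The side view shows the near finger tip around (302,264). I'll compare it with where it should project, to check the side camera's calibration.

Run:
```python
from h import *
s=env.get_state();M=rot(s["tcp_rot"]).as_matrix();p=np.array(s["tcp_pos"])
im=cv2.imread("pics/side1.png");x0,y0,k=230,160,5
c=cv2.resize(im[y0:y0+120,x0:x0+160],None,fx=k,fy=k,interpolation=cv2.INTER_CUBIC)
for yy in(-46,-65,46,65):
  for xx in(-9.5,9.5):
    for zz in (0,):
      q=proj("side",p+M@[xx,yy,zz]);print(xx,yy,q)
      cv2.circle(c,tuple(int((a-b+.5)*k) for a,b in zip(q,(x0,y0))),3,(0,0,255) if yy>0 else (255,0,0),-1)
cv2.imwrite("pics/sidecrop1.png",c)
```

```text
-9.5 -46 [324.98 227.39]
9.5 -46 [334.38 231.1 ]
-9.5 -65 [330.45 221.36]
9.5 -65 [339.75 224.93]
-9.5 46 [295.44 259.96]
9.5 46 [305.39 264.41]
-9.5 65 [288.63 267.47]
9.5 65 [298.7 272.1]
```

View pics/sidecrop1.png

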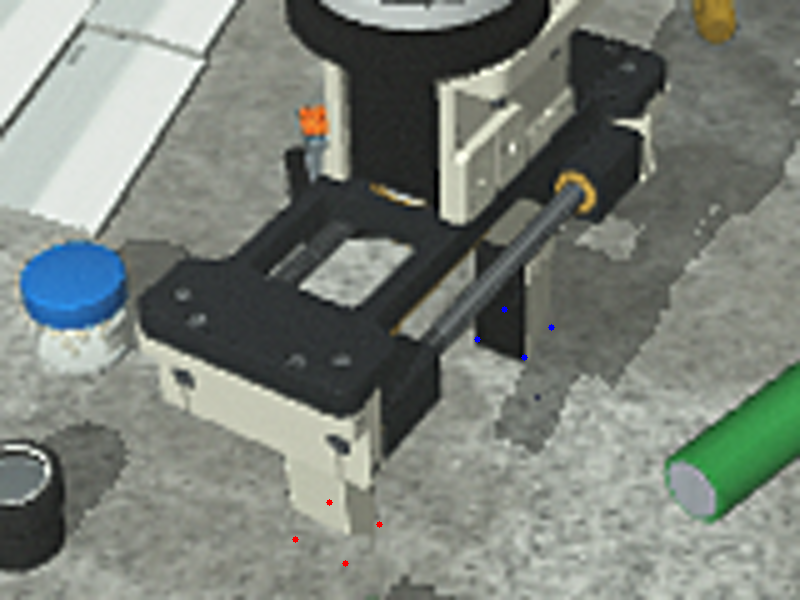

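Prediction and finger agree to about a pixel, and the two cameras bracket the cell, so I'll use the mean, (509.8, 216.3). I'll go down and grip at body x = +5.

```bash
python3 goto.py 514.5 214.7 3 -20.15; python3 -m creep '[[-0.001,0,0.04,0,-1],[-0.001,0,0.08,0,-1],[-0.001,0,0.1,0,-1],[-0.001,0,0.115,0,-1],[-0.001,0,0.122,0,-1],[-0.001,0,0.126,0,-1],[-0.001,0,0.1265,0,-1],[-0.001,0,0.1265,0,-1]]'
python3 goto.py 514.5 214.7 3 -20.15
python3 - <<'E'
from h import *
n="side";p,d=env.camera(n); cv2.imwrite(f"pics/{n}2.png",cv2.resize(p[220:340,240:400],None,fx=5,fy=5,interpolation=2)); np.save(f"pics/{n}2.npy",d)
E
```

```text
t 1.4 tcp [512.63 216.01 130.83] toolx [-0.94  0.34  0.  ] F [-0.58  0.01  0.14] Mo [ 0.   -0.    0.01] w 0.999114762086416
shift mm [ -2.33  -0.56 127.83]
yaw of -toolx -20.11198656889718 turn 0.03801343110281863
t: 2.2
tcp_pos: [514.8, 215.6, 5.3]
tcp_rot: [0.001, 0.175, 0.985, 0.0]
ft_force: [0.1, -1.0, -0.3]
gripper_width: 0.999
t 2.2 tcp [514.84 215.58   5.34] toolx [-0.94  0.34 -0.  ] F [ 0.12 -1.01 -0.26] Mo [-0.04 -0.   -0.03] w 0.9988648085148393
shift mm [ 0.02 -0.94  2.34]
yaw of -toolx -20.114446068643133 turn 0.035553931356865576
```

View pics/side2.png

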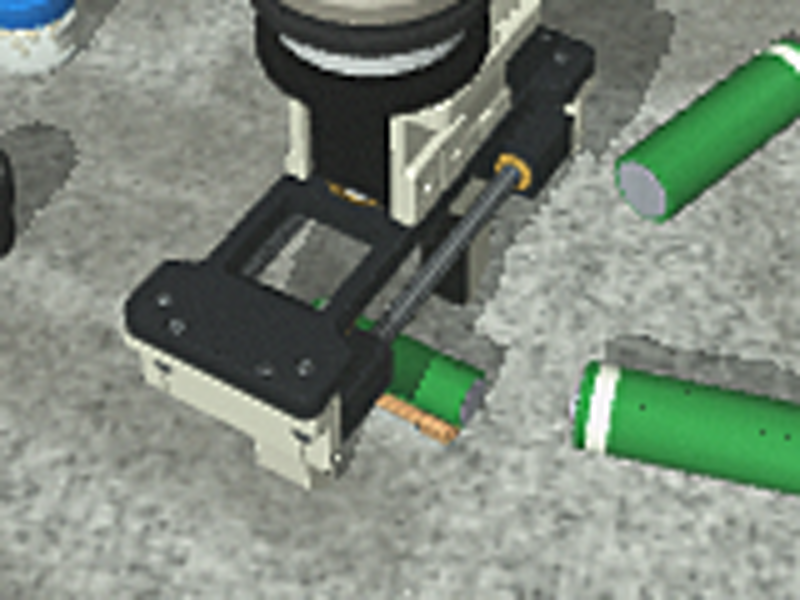

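The side view shows the fingers straddling the cell: the flat end at (478,400) in the crop sticks out beyond the near finger at (330,470). Closing now.

```bash
python3 -m creep '[[0,-0.0005,0.001,0,-0.5],[0,-0.0005,0.001,0,0],[0,-0.0005,0.001,0,0.3],[0,-0.0005,0.001,0,0.5],[0,-0.0005,0.001,0,1],[0,-0.0005,0.001,0,1],[0,-0.0005,0.001,0,1],[0,-0.0005,0.001,0,1],[0,-0.0005,0.001,0,1],[0,-0.0005,0.001,0,1]]'
python3 goto.py 514.5 214.7 3 -20.15
```

```text
t: 3.25
tcp_pos: [514.3, 214.7, 3.5]
tcp_rot: [-0.0, 0.175, 0.985, 0.0]
ft_force: [0.8, 0.9, 1.0]
gripper_width: 0.227
t 3.25 tcp [514.33 214.67   3.47] toolx [-0.94  0.34  0.  ] F [0.81 0.89 1.03] Mo [-0.01 -0.02 -0.03] w 0.22706231097553545
shift mm [-0.15  0.09  0.47]
yaw of -toolx -20.14701421910436 turn 0.0029857808956386123
```

```bash
python3 -m creep '[[0,0,-0.02,0,1],[0,0,-0.06,0,1],[0,0,-0.1,0,1],[0,0,-0.12,0,1],[0,0,-0.12,0,1]]'
python3 - <<'E'
from h import *
C={"top":((576.99,-84.38),22.73),"side":((578.09,-77.34),22.54)}
for n in C:
    D=np.load(f"pics/{n}0.npy");P=cloud(n,D);p=cv2.imread(f"pics/{n}0.png")
    (cx,cy),a=C[n];a=np.radians(a)
    X=(P[...,0]-cx)*np.cos(a)+(P[...,1]-cy)*np.sin(a);Y=-(P[...,0]-cx)*np.sin(a)+(P[...,1]-cy)*np.cos(a);Z=P[...,2]+1.7
    ins=(abs(X)<68)&(abs(Y)<36)&(D>0)
    h=cv2.cvtColor(p,cv2.COLOR_BGR2HSV);o=cv2.inRange(h,(5,180,120),(18,255,255))>0
    for nm,m in (("hoodtop",ins&(Z>51)&(X<0)),("orange",ins&o&(Z>48)),("spine",ins&(abs(X)<20)&(abs(Y)<5)&(Z>16)),("wallregion",ins&(X>15)&~o&(Z>30))):
        print(n,nm,m.sum(),"X",np.percentile(X[m],[1,50,99]),"Y",np.percentile(Y[m],[1,50,99]),"Z",np.percentile(Z[m],[5,50,95]))
    # rows of X profile along centre
    for x in range(-66,66,6):
        m=ins&(abs(Y)<8)&(X>=x)&(X<x+6)
        print(x,m.sum(),np.round(np.percentile(Z[m],[10,50,90]),1) if m.sum() else "")
E
```

```text
t: 3.75
tcp_pos: [516.1, 215.2, 126.6]
tcp_rot: [0.003, 0.175, 0.985, 0.001]
ft_force: [-0.1, -0.6, -0.3]
gripper_width: 0.229
top hoodtop 235 X [-52.27 -39.45 -26.68] Y [-19.5    0.37  20.43] Z [52.47 55.21 57.42]
top orange 65 X [37.   47.49 57.94] Y [-7.06  0.42  7.29] Z [51.87 54.09 56.66]
top spine 77 X [-18.92  -0.05  19.57] Y [-4.84  0.04  4.57] Z [20.5  23.43 26.15]
top wallregion 93 X [29.78 42.2  58.65] Y [-17.31   3.94  17.91] Z [33.24 43.69 54.32]
-66 19 [12.6 14.8 16.9]
-60 19 [13.7 14.7 16.7]
-54 32 [15.5 52.2 55.6]
-48 19 [54.6 55.3 56.8]
-42 21 [53.2 55.1 58. ]
-36 20 [54.3 55.2 56.3]
-30 11 [54.2 54.6 56.2]
-24 15 [20.3 22.9 24.5]
-18 17 [17.7 22.7 24.7]
-12 21 [22.1 23.8 26. ]
-6 18 [21.5 23.9 25.3]
0 20 [15.7 23.3 24.8]
6 18 [18.3 23.2 25.7]
12 18 [20.2 23.3 25.1]
18 19 [20.1 22.9 25.5]
24 20 [21.8 23.6 25.6]
30 26 [21.8 25.3 51.9]
36 30 [21.7 52.6 55.1]
42 23 [49.1 53.7 55. ]
48 21 [52.4 53.6 55.7]
54 20 [48.1 54.8 56.1]
60 2 [14.2 14.8 15.3]
side hoodtop 118 X [-52.63 -38.81 -27.27] Y [-21.74   1.13  19.74] Z [52.77 54.98 56.97]
side orange 50 X [35.57 46.64 57.88] Y [-9.07  2.23  7.95] Z [49.11 53.43 55.33]
side spine 61 X [-17.65   3.79  19.4 ] Y [-4.77  2.05  4.81] Z [17.22 22.45 24.13]
side wallregion 82 X [29.85 46.26 56.67] Y [-19.02   9.93  17.09] Z [31.88 38.76 52.05]
-66 8 [12.4 13.9 14.8]
-60 7 [12.5 14.1 15.2]
-54 10 [48.9 54.4 56.1]
-48 8 [53.6 54.5 55.2]
-42 13 [54.6 55.4 56.9]
-36 9 [54.3 55.6 56. ]
-30 11 [24.5 41.5 55.6]
-24 3 [15.6 22.7 23.5]
-18 18 [15.6 21.6 24. ]
-12 19 [13.3 21.8 23.8]
-6 15 [14.3 21.1 23.3]
0 18 [14.6 21.5 23. ]
6 16 [13.8 22.4 23.9]
12 18 [14.9 21.7 24.1]
18 17 [14.3 21.2 23.6]
24 8 [15.1 22.1 23.1]
30 4 [49.  50.  50.8]
36 17 [39.6 52.6 54.3]
42 23 [29.4 48.9 53.7]
48 13 [49.  53.8 56. ]
54 19 [14.  51.3 54.2]
60 12 [ 1.2 12.8 14.6]
```

Bay parts read about 3.3 mm above nominal in both views (hood top 55.2 mm, floor about 23.3 mm). The hood spans X = -52.5 to -27 on the base.

The moves only allow a downward tool, so I'll tilt the cell in the grip by lowering its stud end onto the hood's rear top edge. First I'll carry it there, high.

```bash
python3 goto.py 507.8 -110 123 22.64
```

```text
t 3.75 tcp [516.11 215.21 126.65] toolx [-0.94  0.34 -0.01] F [-0.09 -0.65 -0.33] Mo [ 0.02 -0.01  0.  ] w 0.22862130160242816
shift mm [-104.15 -308.2     3.02]
yaw of -toolx -20.138151170309513 turn -42.77815117030951
```

```bash
python3 -m creep '[[-0.01,-0.031,0.001,-4,1],[-0.02,-0.062,0.002,-9,1],[-0.032,-0.094,0.002,-14,1],[-0.044,-0.13,0.003,-19,1],[-0.056,-0.166,0.003,-24,1],[-0.068,-0.202,0.003,-29,1],[-0.08,-0.238,0.003,-34,1],[-0.092,-0.273,0.003,-38.5,1],[-0.103,-0.308,0.003,-42.8,1],[-0.103,-0.308,0.003,-42.8,1]]'
python3 -m creep '[[0,0,0,0,1],[0,0,0,0,1]]'
python3 goto.py 507.8 -110 71 22.64
python3 - <<'E'
from h import *
for n in ("side","top"):
    p,d=env.camera(n); cv2.imwrite(f"pics/{n}3.png",p); np.save(f"pics/{n}3.npy",d)
    c=(slice(100,240),slice(250,410)) if n=="side" else (slice(130,250),slice(300,460))
    cv2.imwrite(f"pics/{n}3c.png",cv2.resize(p[c],None,fx=4,fy=4,interpolation=2))
E
```

```text
t: 4.75
tcp_pos: [504.2, -113.6, 118.8]
tcp_rot: [-0.001, -0.195, 0.981, -0.0]
ft_force: [0.1, 0.2, -0.5]
gripper_width: 0.231
t: 4.95
tcp_pos: [504.4, -108.9, 119.5]
tcp_rot: [-0.001, -0.196, 0.981, 0.001]
ft_force: [-0.5, -0.5, -0.5]
gripper_width: 0.231
t 4.95 tcp [ 504.36 -108.88  119.52] toolx [-0.92 -0.38  0.  ] F [-0.5  -0.52 -0.45] Mo [0.09 0.03 0.01] w 0.23063966909837952
shift mm [-2.81 -2.44 48.52]
yaw of -toolx 22.64222098024382 turn 0.002220980243819781
```

View pics/side3c.png

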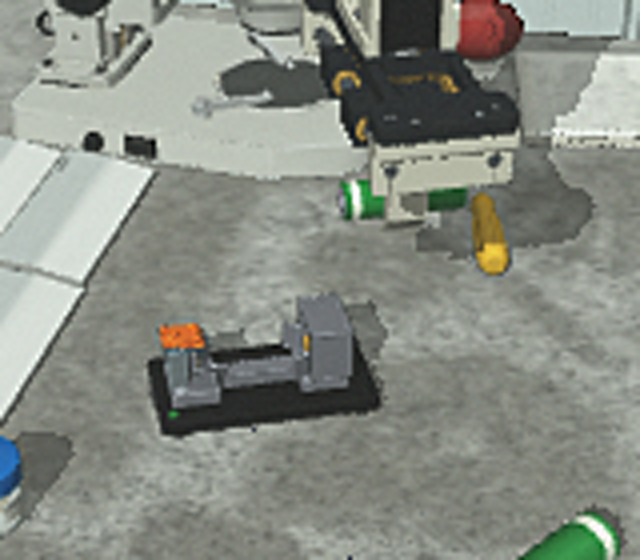

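View pics/top3c.png

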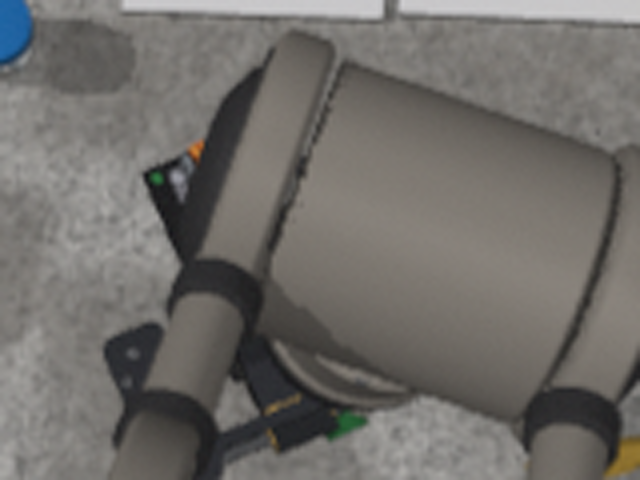

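```bash
python3 -m creep '[[0,0,0,0,1],[0,0,0,0,1]]'
cat > held.py <<'E'
import sys
from h import *
from scipy.optimize import least_squares
tag=sys.argv[1]; tcp=np.array([float(a) for a in sys.argv[2:5]]); a=np.radians(22.64)
n="side";D=np.load(f"pics/{n}{tag}.npy");p=cv2.imread(f"pics/{n}{tag}.png");P=cloud(n,D)
h=cv2.cvtColor(p,cv2.COLOR_BGR2HSV)
d=P-tcp; X=d[...,0]*np.cos(a)+d[...,1]*np.sin(a);Y=-d[...,0]*np.sin(a)+d[...,1]*np.cos(a);Z=d[...,2]
g=((cv2.inRange(h,(45,100,30),(80,255,255))>0)|(cv2.inRange(h,(0,0,150),(180,60,255))>0))&(abs(X)<48)&(abs(Y)<22)&(abs(Z-13)<26)&(D>0)
x,y,z=X[g],Y[g],Z[g];print(g.sum(),"X",np.percentile(x,[0,1,50,99,100]))
f=lambda q:np.cos(q[2])*0+np.hypot(y-q[0],(z-q[1]-np.tan(q[2])*x)*np.cos(q[2]))-11
r=least_squares(f,[0,13,0],loss="soft_l1");print("Y off",r.x[0],"axis Z above tcp",r.x[1],"tilt",np.degrees(r.x[2]),"rms",np.std(f(r.x)))
E
python3 goto.py 507.8 -110 71 22.64; python3 held.py 3 505 -109 120
```

```text
t: 5.25
tcp_pos: [505.0, -109.2, 120.5]
tcp_rot: [0.0, -0.197, 0.98, 0.0]
ft_force: [-0.1, -0.8, -1.0]
gripper_width: 0.231
t 5.25 tcp [ 505.05 -109.23  120.49] toolx [-0.92 -0.39 -0.  ] F [-0.13 -0.81 -0.98] Mo [0.06 0.   0.06] w 0.23086862675516098
shift mm [-2.24 -1.77 49.49]
yaw of -toolx 22.71668960271633 turn 0.07668960271632841
113 X [-38.63 -36.88  17.32  31.83  32.31]
Y off 2.201758078015475 axis Z above tcp 11.220573389464489 tilt -1.6636230359716537 rms 1.813829583098354
```

Held-cell fit: the side camera reads about 2.2 mm to +Y and 1.8 mm low here. After correcting both cameras by their observed errors, they agree within 0.5 mm on the bay's axis, through (578, -80.8). Next I'll align and go down over the hood's rear.

```bash
python3 goto.py 508.3 -109.9 60 22.64 | grep shift; python3 -m creep '[[-0.003,-0.002,0.02,0,1],[-0.003,-0.002,0.04,0,1],[-0.003,-0.002,0.055,0,1],[-0.003,-0.002,0.06,0,1],[-0.003,-0.002,0.06,0,1],[-0.003,-0.002,0.06,0,1]]'; python3 goto.py 508.3 -109.9 60 22.64
python3 - <<'E'
from h import *
n="side";p,d=env.camera(n); cv2.imwrite(f"pics/{n}4.png",p);cv2.imwrite(f"pics/{n}4c.png",cv2.resize(p[120:230,270:400],None,fx=5,fy=5,interpolation=2)); np.save(f"pics/{n}4.npy",d)
E
```

```text
shift mm [-2.74 -1.87 60.49]
t: 5.85
tcp_pos: [509.0, -110.7, 61.1]
tcp_rot: [0.001, -0.197, 0.981, -0.0]
ft_force: [0.7, 1.1, -1.2]
gripper_width: 0.23
t 5.85 tcp [ 509.   -110.68   61.14] toolx [-0.92 -0.39 -0.  ] F [ 0.67  1.1  -1.16] Mo [0.07 0.02 0.05] w 0.22984857867265776
shift mm [0.35 0.99 1.14]
yaw of -toolx 22.665918024860602 turn 0.025918024860601463
```

View pics/side4c.png

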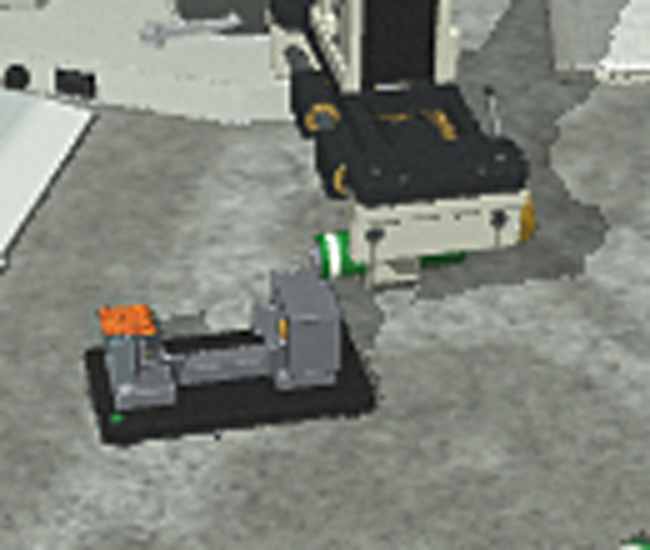

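The side crop shows the stud end at (320,260), overlapping the hood's rear and above its top at (305,285). I'll lower slowly and watch the force.

```bash
python3 -m creep '[[0,0.001,0.002,0,1],[0,0.001,0.004,0,1],[0,0.001,0.006,0,1],[0,0.001,0.007,0,1]]'; python3 -m creep '[[0,0,0.001,0,1],[0,0,0.001,0,1]]';python3 -m creep '[[0,0,0.001,0,1],[0,0,0.001,0,1]]';python3 -m creep '[[0,0,0.001,0,1],[0,0,0.001,0,1]]'
```

```text
t: 6.3
tcp_pos: [508.0, -109.7, 53.3]
tcp_rot: [-0.0, -0.196, 0.981, 0.0]
ft_force: [0.5, 0.5, -0.4]
gripper_width: 0.232
t: 6.5
tcp_pos: [508.1, -109.8, 52.5]
tcp_rot: [0.0, -0.196, 0.981, 0.0]
ft_force: [-1.8, -0.4, 1.0]
gripper_width: 0.231
t: 6.7
tcp_pos: [508.1, -109.9, 51.8]
tcp_rot: [0.0, -0.196, 0.981, -0.0]
ft_force: [-1.8, -1.3, 4.8]
gripper_width: 0.227
t: 6.9
tcp_pos: [508.0, -110.0, 51.1]
tcp_rot: [0.0, -0.196, 0.981, -0.0]
ft_force: [-3.7, -0.8, 8.5]
gripper_width: 0.231
```

```bash
for i in 1; do python3 -m creep '[[0,0,0.001,0,1],[0,0,0.001,0,1]]';python3 -m creep '[[0,0,0.001,0,1],[0,0,0.001,0,1]]';python3 -m creep '[[0,0,0.001,0,1],[0,0,0.001,0,1]]';done
python3 - <<'E'
from h import *
n="side";p,d=env.camera(n); cv2.imwrite(f"pics/{n}5.png",p);cv2.imwrite(f"pics/{n}5c.png",cv2.resize(p[120:230,270:400],None,fx=5,fy=5,interpolation=2)); np.save(f"pics/{n}5.npy",d)
E
```

```text
t: 7.1
tcp_pos: [507.9, -110.0, 50.2]
tcp_rot: [-0.0, -0.196, 0.981, -0.0]
ft_force: [-4.6, -0.4, 9.0]
gripper_width: 0.229
t: 7.3
tcp_pos: [507.9, -110.1, 49.1]
tcp_rot: [-0.0, -0.196, 0.981, -0.0]
ft_force: [-5.1, -0.9, 7.9]
gripper_width: 0.226
t: 7.5
tcp_pos: [507.8, -110.1, 48.1]
tcp_rot: [-0.0, -0.196, 0.981, -0.0]
ft_force: [-4.9, -2.0, 8.8]
gripper_width: 0.229
```

View pics/side5c.png

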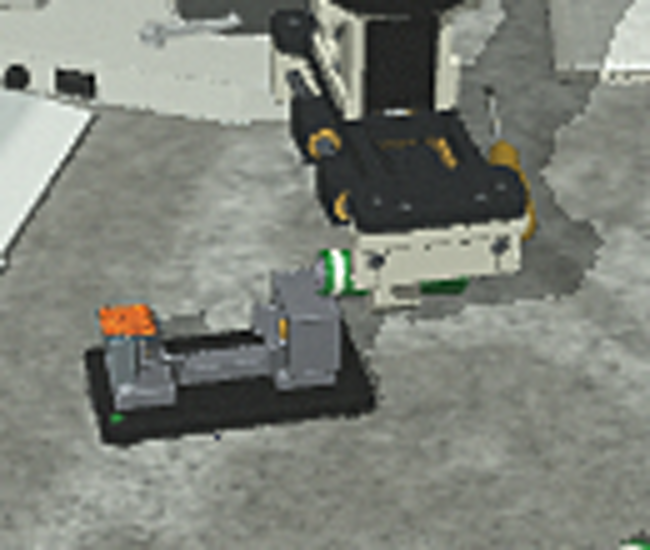

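The stud end is turning up against the hood at a steady 9 N or so. I'll carry on down to about 26 degrees.

```bash
python3 -m creep '[[0,0,0.001,0,1],[0,0,0.001,0,1],[0,0,0.002,0,1],[0,0,0.002,0,1],[0,0,0.003,0,1],[0,0,0.003,0,1]]';python3 -m creep '[[0,0,0.001,0,1],[0,0,0.001,0,1],[0,0,0.002,0,1],[0,0,0.002,0,1],[0,0,0.003,0,1],[0,0,0.003,0,1]]'
python3 - <<'E'
from h import *
n="side";p,d=env.camera(n); cv2.imwrite(f"pics/{n}6.png",p);cv2.imwrite(f"pics/{n}6c.png",cv2.resize(p[120:230,270:400],None,fx=5,fy=5,interpolation=2)); np.save(f"pics/{n}6.npy",d)
E
```

```text
t: 8.15
tcp_pos: [507.7, -110.1, 45.1]
tcp_rot: [-0.0, -0.196, 0.981, -0.0]
ft_force: [-4.9, -2.2, 8.0]
gripper_width: 0.227
t: 8.75
tcp_pos: [507.8, -110.1, 42.1]
tcp_rot: [-0.0, -0.196, 0.981, -0.0]
ft_force: [-4.9, -1.5, 8.4]
gripper_width: 0.23
```

View pics/side6c.png

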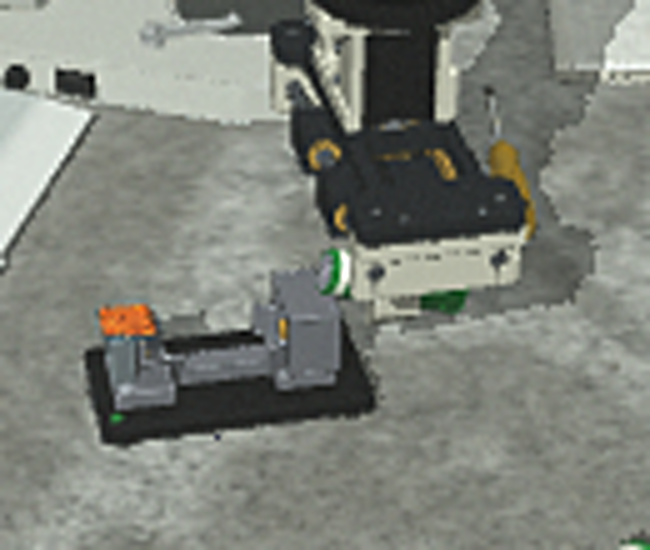

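The stud end at (335,270) is now raised and the flat end at (445,298) lowered, still at about 8 N. I'll lift clear, cross over the hood and look.

```bash
python3 -m creep '[[0,0,-0.02,0,1],[0,0,-0.045,0,1],[0,0,-0.053,0,1],[-0.03,0,-0.053,0,1],[-0.065,0,-0.053,0,1],[-0.09,0,-0.053,0,1],[-0.098,0,-0.053,0,1],[-0.098,0,-0.053,0,1],[-0.098,0,-0.053,0,1]]'; python3 -m creep '[[0,0,0,0,1]]'; python3 goto.py 598.3 -72.3 95 22.64
python3 - <<'E'
from h import *
n="side";p,d=env.camera(n); cv2.imwrite(f"pics/{n}7.png",p);cv2.imwrite(f"pics/{n}7c.png",cv2.resize(p[100:230,250:390],None,fx=5,fy=4.6,interpolation=2)); np.save(f"pics/{n}7.npy",d)
E
```

```text
t: 9.7
tcp_pos: [597.4, -72.1, 93.7]
tcp_rot: [-0.001, -0.196, 0.981, 0.0]
ft_force: [0.7, 0.2, -0.4]
gripper_width: 0.229
t: 9.8
tcp_pos: [597.4, -72.4, 94.2]
tcp_rot: [-0.001, -0.196, 0.981, 0.0]
ft_force: [0.3, -0.1, -0.2]
gripper_width: 0.229
t 9.8 tcp [597.44 -72.42  94.22] toolx [-0.92 -0.38  0.  ] F [ 0.28 -0.09 -0.15] Mo [ 0.08  0.11 -0.  ] w 0.22878312325232447
shift mm [-0.83 -0.22 -0.78]
yaw of -toolx 22.61605838467799 turn -0.023941615322009113
```

View pics/side7c.png

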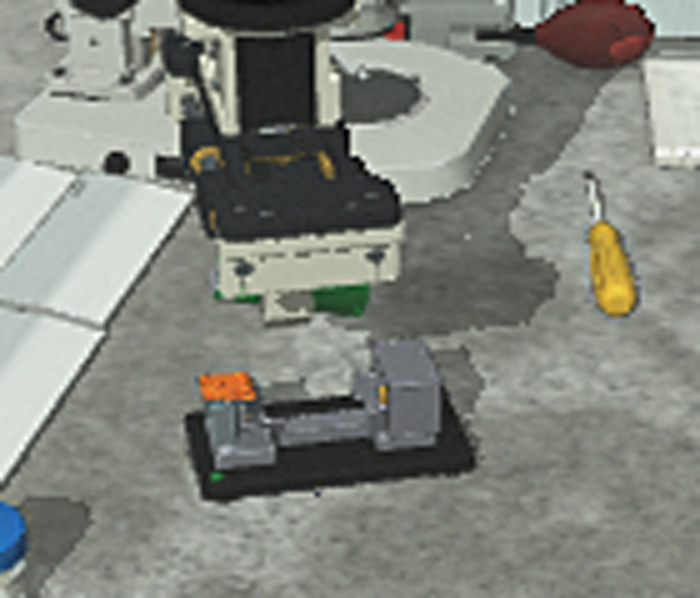

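Run:
```python
from h import *
from scipy.optimize import least_squares
tcp=np.array([597.5,-72.4,94.3]);a=np.radians(22.64)
D=np.load("pics/side7.npy");p=cv2.imread("pics/side7.png");P=cloud("side",D);h=cv2.cvtColor(p,cv2.COLOR_BGR2HSV)
d=P-tcp;X=d[...,0]*np.cos(a)+d[...,1]*np.sin(a);Y=-d[...,0]*np.sin(a)+d[...,1]*np.cos(a);Z=d[...,2]
g=(cv2.inRange(h,(45,100,30),(80,255,255))>0)&(abs(X)<60)&(abs(Y)<30)&(abs(Z-13)<45)&(D>0)
x,y,z=X[g],Y[g],Z[g];print(g.sum(),"X",np.percentile(x,[0,2,98,100]),"Z",np.percentile(z,[0,2,98,100]))
# calibrated: known Y offset 2.2, Z offset -1.8, pivot z 13 -> solve tilt only, and with free z
f=lambda q:np.hypot(y-2.2,(z-q[1]-np.tan(q[0])*x)*np.cos(q[0]))-11
r=least_squares(f,[.45,11.2],loss="soft_l1");print("tilt",np.degrees(r.x[0]),"z",r.x[1],np.std(f(r.x)))
r=least_squares(lambda q:f([q[0],11.2]),[.45],loss="soft_l1");print("tilt",np.degrees(r.x))
v,u=np.where(g);i=np.argsort(x)[:6];print(np.c_[u,v,x,y,z][i]); i=np.argsort(x)[-4:];print(np.c_[u,v,x,y,z][i])
# base edges in this picture
```

```text
65 X [-39.16 -38.98  26.67  29.86] Z [-3.3  -0.49 16.66 20.31]
tilt 16.81111739827514 z 13.978653172861788 1.3048705158359504
tilt [12.17]
[[323.   163.   -39.16   9.13   8.95]
 [323.   162.   -39.1    9.48  11.86]
 [323.   164.   -38.66  11.56   7.83]
 [322.   162.   -36.73   9.71  12.31]
 [322.   167.   -36.65   9.77  -1.14]
 [322.   163.   -36.57  10.49  10.12]]
[[299.   164.    16.43  12.37  15.56]
 [298.   165.    18.47   9.94  11.66]
 [293.   163.    29.86  12.94  20.31]
 [293.   164.    29.86  11.86  17.01]]
```

```bash
cat > tilt.py <<'E'
import sys
from h import *
from scipy.optimize import least_squares
tag=sys.argv[1]; tcp=np.array([float(v) for v in sys.argv[2:5]]);a=np.radians(22.64)
D=np.load(f"pics/side{tag}.npy");p=cv2.imread(f"pics/side{tag}.png");P=cloud("side",D);h=cv2.cvtColor(p,cv2.COLOR_BGR2HSV)
d=P-tcp;X=d[...,0]*np.cos(a)+d[...,1]*np.sin(a);Y=-d[...,0]*np.sin(a)+d[...,1]*np.cos(a)-2.2;Z=d[...,2]+1.8
g=(cv2.inRange(h,(45,100,30),(80,255,255))>0)&(abs(X)<60)&(abs(Y)<25)&(abs(Z-13)<45)&(D>0)
x,y,z=X[g],Y[g],Z[g];print(g.sum(),"X",np.percentile(x,[0,2,98,100]))
f=lambda q:np.hypot(y,(z-q[1]-np.tan(q[0])*x)*np.cos(q[0]))-11
for z0 in (13,17):
  r=least_squares(f,[.3,z0],loss="soft_l1");print("tilt",np.degrees(r.x[0]),"pivot z",r.x[1],np.std(f(r.x)))
E
python3 tilt.py 4 508.6 -110.3 60.6;python3 tilt.py 5 507.8 -110.1 48.1;python3 tilt.py 6 507.8 -110.1 42.1;python3 tilt.py 7 597.5 -72.4 94.3
```

```text
59 X [-36.   -35.3   32.11  32.32]
tilt 7.058030335558112 pivot z 10.36067001471013 1.4594888878301353
tilt 7.05796120247823 pivot z 10.360703897643454 1.4594859117373078
52 X [-36.22 -35.47  30.27  31.54]
tilt 6.249163511401334 pivot z 14.01376262902482 1.4119702387754234
tilt 6.249166678565415 pivot z 14.013758397462412 1.4119702823259015
48 X [-38.82 -36.52  30.14  31.95]
tilt 17.00798527502964 pivot z 15.552173307638677 1.4023541480320219
tilt 17.007992540528974 pivot z 15.552170550327919 1.4023542482588358
65 X [-39.16 -38.98  26.67  29.86]
tilt 16.81113634188853 pivot z 15.778650941322587 1.304870340692365
tilt 16.811085197220393 pivot z 15.77866130011908 1.304870893420488
```

The fit gives about 17 degrees, with the cell's axis now about 16 mm above the TCP. That isn't enough to clear the catch, so I'll go back and tilt again with a longer lever.

```bash
python3 -m creep '[[0.03,0,0,0,1],[0.07,0,0,0,1],[0.095,0,0,0,1],[0.102,0,0,0,1],[0.102,0,0.02,0,1],[0.102,0,0.04,0,1],[0.102,0,0.047,0,1],[0.102,0,0.05,0,1],[0.102,0,0.05,0,1]]';python3 -m creep '[[0,0,0.001,0,1],[0,0,0.002,0,1],[0,0,0.003,0,1],[0,0,0.003,0,1]]'; python3 -m creep '[[0,0,0.001,0,1],[0,0,0.002,0,1],[0,0,0.003,0,1],[0,0,0.003,0,1]]'
```

```text
t: 10.75
tcp_pos: [504.8, -111.3, 44.6]
tcp_rot: [0.0, -0.196, 0.981, 0.0]
ft_force: [0.2, 0.5, -1.1]
gripper_width: 0.235
t: 11.15
tcp_pos: [504.8, -111.4, 42.0]
tcp_rot: [0.0, -0.196, 0.981, -0.0]
ft_force: [-0.9, 0.2, 2.2]
gripper_width: 0.229
t: 11.55
tcp_pos: [504.6, -111.6, 39.1]
tcp_rot: [0.0, -0.196, 0.981, -0.0]
ft_force: [-2.2, -0.9, 6.9]
gripper_width: 0.23
```

```bash
python3 -m creep '[[0,0,0.001,0,1],[0,0,0.001,0,1],[0,0,0.002,0,1],[0,0,0.002,0,1],[0,0,0.003,0,1],[0,0,0.003,0,1]]'; python3 -m creep '[[0,0,0.001,0,1],[0,0,0.002,0,1],[0,0,0.002,0,1]]'
python3 - <<'E'
from h import *
n="side";p,d=env.camera(n); cv2.imwrite(f"pics/{n}8.png",p);cv2.imwrite(f"pics/{n}8c.png",cv2.resize(p[120:230,270:400],None,fx=5,fy=5,interpolation=2)); np.save(f"pics/{n}8.npy",d)
s=env.get_state();print(s["tcp_pos"],s["ft_force"])
E
python3 tilt.py 8 504.6 -111.7 34.3
```

```text
t: 12.15
tcp_pos: [504.7, -111.5, 36.2]
tcp_rot: [0.0, -0.196, 0.981, -0.0]
ft_force: [-2.2, -0.8, 7.0]
gripper_width: 0.232
t: 12.45
tcp_pos: [504.9, -111.5, 34.2]
tcp_rot: [0.001, -0.196, 0.981, -0.0]
ft_force: [-2.0, -0.5, 7.3]
gripper_width: 0.23
[ 504.89 -111.54   34.27] [-2.88 -0.81  7.36]
53 X [-36.72 -36.46  28.04  30.17]
tilt 29.16615255351849 pivot z 17.0427057883763 1.413318780841763
tilt 29.16617973609909 pivot z 17.042714305102074 1.4133184427907737
```

View pics/side8c.png

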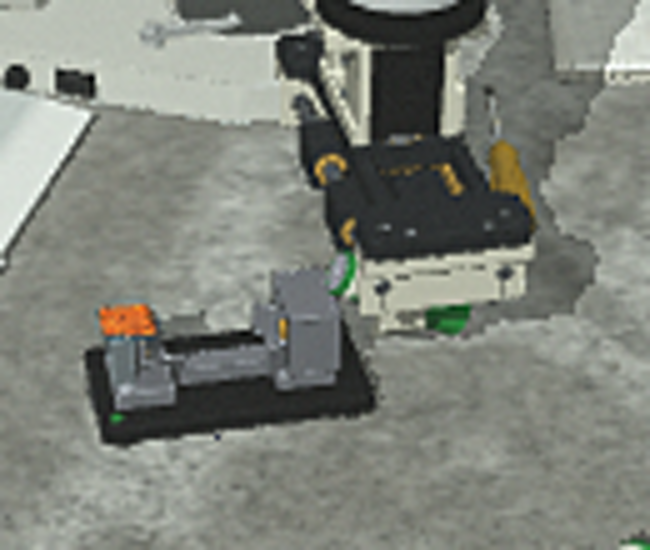

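Tilt is about 29 degrees by camera, and the geometry agrees. Axis is about 17 mm above the TCP. I'll lift, cross over and come down in front of the hood.

```bash
python3 -m creep '[[0,0,-0.02,0,1],[0,0,-0.045,0,1],[0,0,-0.06,0,1],[-0.03,0,-0.062,0,1],[-0.065,0,-0.062,0,1],[-0.09,0,-0.062,0,1],[-0.097,0,-0.062,0,1],[-0.097,0,-0.062,0,1],[-0.097,0,-0.062,0,1]]'; python3 -m creep '[[0,0,0,0,1]]'
cat > bay.py <<'E'
from h import *
s=env.get_state();p=np.array(s["tcp_pos"]);a=np.radians(22.64);d=p[:2]-[578,-80.8];F=np.array(s["ft_force"])
c,sn=np.cos(a),np.sin(a)
print("t %.2f X %.1f Y %.1f tcpz %.1f pivot h %.1f | FX %.1f FY %.1f FZ %.1f | My %.2f w %.3f"%(s["t"],d[0]*c+d[1]*sn,-d[0]*sn+d[1]*c,p[2],p[2]-6,F[0]*c+F[1]*sn,-F[0]*sn+F[1]*c,F[2],-s["moment"][0]*sn+s["moment"][1]*c,s["gripper_width"]))
E
python3 bay.py
python3 - <<'E'
from h import *
n="side";p,d=env.camera(n); cv2.imwrite(f"pics/{n}9.png",p);cv2.imwrite(f"pics/{n}9c.png",cv2.resize(p[100:230,250:390],None,fx=5,fy=4.6,interpolation=2)); np.save(f"pics/{n}9.npy",d)
E
python3 tilt.py 9 598 -72.4 94.3
```

```text
t: 13.4
tcp_pos: [592.7, -74.1, 94.9]
tcp_rot: [-0.001, -0.196, 0.981, 0.0]
ft_force: [0.3, -0.6, -0.9]
gripper_width: 0.231
t: 13.5
tcp_pos: [592.9, -74.4, 95.3]
tcp_rot: [-0.001, -0.196, 0.981, 0.0]
ft_force: [-0.6, 0.9, -0.1]
gripper_width: 0.228
t 13.50 X 16.2 Y 0.2 tcpz 95.3 pivot h 89.3 | FX -0.2 FY 1.1 FZ -0.1 | My 0.03 w 0.228
73 X [-44.33 -43.38   4.41  24.07]
tilt 28.841606166008194 pivot z 21.5037276852871 1.3743814268811805
tilt 28.84162385484734 pivot z 21.503780356018872 1.3743789643321052
```

```bash
python3 -m creep '[[0,0,0.02,0,1],[0,0,0.04,0,1],[0,0,0.048,0,1],[0,0,0.05,0,1],[0,0,0.051,0,1],[0,0,0.051,0,1]]'; python3 bay.py
python3 - <<'E'
from h import *
n="side";p,d=env.camera(n); cv2.imwrite(f"pics/{n}10.png",p);cv2.imwrite(f"pics/{n}10c.png",cv2.resize(p[110:230,255:385],None,fx=6,fy=5,interpolation=2)); np.save(f"pics/{n}10.npy",d)
E
```

```text
t: 14.15
tcp_pos: [594.4, -74.1, 45.3]
tcp_rot: [0.001, -0.196, 0.981, -0.0]
ft_force: [-0.5, -0.1, -1.3]
gripper_width: 0.23
t 14.15 X 17.7 Y -0.1 tcpz 45.3 pivot h 39.3 | FX -0.5 FY 0.1 FZ -1.3 | My 0.05 w 0.230
```

View pics/side10c.png

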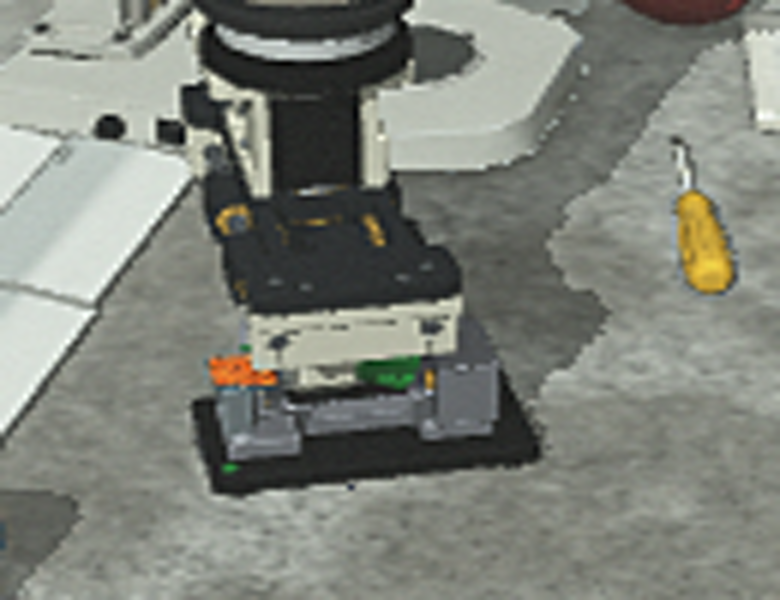

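The flat end at (400,380) sits just in front of the gold contact at (430,380), with the stud end above the orange catch. I'll go in on a diagonal, watching the force.

```bash
python3 -m creep '[[0.002,0,0.001,0,1],[0.004,0,0.003,0,1],[0.0055,0,0.005,0,1],[0.0055,0,0.005,0,1]]'; python3 bay.py;python3 -m creep '[[0.002,0,0.001,0,1],[0.003,0,0.002,0,1],[0.0035,0,0.003,0,1],[0.0035,0,0.003,0,1]]'; python3 bay.py
```

```text
t: 14.6
tcp_pos: [588.4, -76.1, 39.1]
tcp_rot: [-0.0, -0.196, 0.981, 0.0]
ft_force: [-0.2, -0.6, -1.5]
gripper_width: 0.233
t 14.60 X 11.4 Y 0.4 tcpz 39.1 pivot h 33.1 | FX -0.4 FY -0.5 FZ -1.5 | My 0.06 w 0.233
t: 15.0
tcp_pos: [586.4, -77.4, 37.0]
tcp_rot: [0.001, -0.196, 0.981, -0.0]
ft_force: [1.9, 1.6, 2.4]
gripper_width: 0.229
t 15.00 X 9.0 Y -0.1 tcpz 37.0 pivot h 31.0 | FX 2.4 FY 0.7 FZ 2.4 | My -0.39 w 0.229
```

```bash
python3 -m creep '[[0.001,0,0,0,1],[0.002,0,0,0,1],[0.002,0,0,0,1]]'; python3 bay.py;python3 -m creep '[[0.001,0,0,0,1],[0.002,0,0,0,1],[0.002,0,0,0,1]]'; python3 bay.py
```

```text
t: 15.3
tcp_pos: [584.3, -78.2, 36.8]
tcp_rot: [0.001, -0.196, 0.981, -0.0]
ft_force: [3.8, 1.3, 3.8]
gripper_width: 0.228
t 15.30 X 6.8 Y -0.0 tcpz 36.8 pivot h 30.8 | FX 4.0 FY -0.2 FZ 3.8 | My -0.67 w 0.228
t: 15.6
tcp_pos: [582.6, -78.9, 36.8]
tcp_rot: [0.001, -0.196, 0.981, -0.0]
ft_force: [5.8, 2.3, 3.4]
gripper_width: 0.233
t 15.60 X 4.9 Y -0.1 tcpz 36.8 pivot h 30.8 | FX 6.3 FY -0.1 FZ 3.4 | My -0.92 w 0.233
```

The spring is felt at about 0.9 N/mm, starting at X of about 9.3. I'll press to about 8.5 mm in.

```bash
python3 -m creep '[[0.001,0,0,0,1],[0.002,0,0,0,1],[0.002,0,0,0,1]]'; python3 bay.py;python3 -m creep '[[0.001,0,0,0,1],[0.002,0,0,0,1],[0.0025,0,0,0,1],[0.0025,0,0,0,1]]'; python3 bay.py
python3 - <<'E'
from h import *
n="side";p,d=env.camera(n); cv2.imwrite(f"pics/{n}11.png",p);cv2.imwrite(f"pics/{n}11c.png",cv2.resize(p[110:230,255:385],None,fx=6,fy=5,interpolation=2)); np.save(f"pics/{n}11.npy",d)
E
```

```text
t: 15.9
tcp_pos: [581.1, -79.6, 36.9]
tcp_rot: [0.001, -0.196, 0.981, -0.0]
ft_force: [7.0, 2.5, 2.3]
gripper_width: 0.235
t 15.90 X 3.3 Y -0.1 tcpz 36.9 pivot h 30.9 | FX 7.4 FY -0.4 FZ 2.3 | My -1.10 w 0.235
t: 16.3
tcp_pos: [579.4, -80.4, 37.0]
tcp_rot: [0.002, -0.196, 0.981, -0.0]
ft_force: [7.4, 3.2, 2.7]
gripper_width: 0.232
t 16.30 X 1.5 Y -0.2 tcpz 37.0 pivot h 31.0 | FX 8.0 FY 0.1 FZ 2.7 | My -1.49 w 0.232
```

View pics/side11c.png

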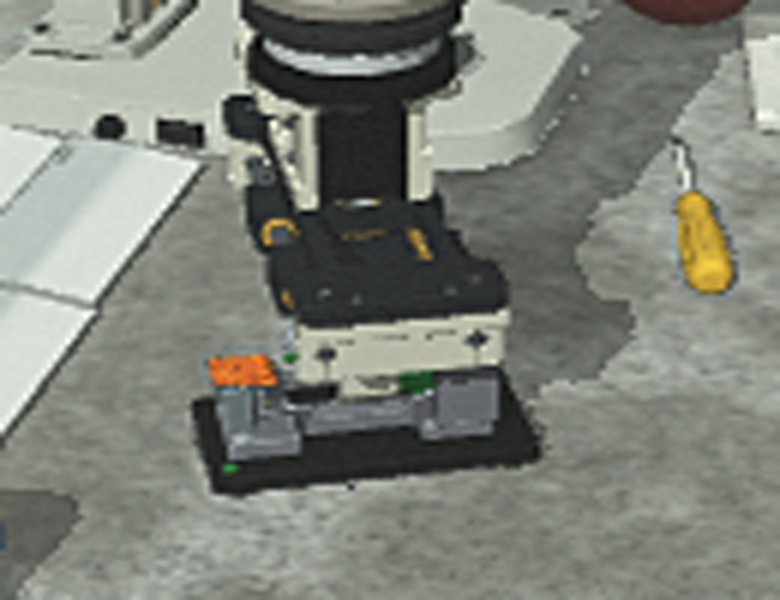

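The flat end has gone under the hood and the stud end is still raised behind the catch, at (290,350). FX of 8 N means about 7.5 mm pressed in. Now I'll lower in small steps.

```bash
python3 -m creep '[[0.0005,0,0.001,0,1],[0.0005,0,0.002,0,1],[0.0005,0,0.003,0,1],[0.0005,0,0.003,0,1]]'; python3 bay.py;python3 -m creep '[[0,0,0.001,0,1],[0,0,0.002,0,1],[0,0,0.003,0,1],[0,0,0.003,0,1]]'; python3 bay.py
```

```text
t: 16.75
tcp_pos: [579.3, -80.6, 34.7]
tcp_rot: [0.002, -0.196, 0.981, -0.001]
ft_force: [7.6, 4.6, 7.7]
gripper_width: 0.229
t 16.75 X 1.3 Y -0.3 tcpz 34.7 pivot h 28.7 | FX 8.8 FY 1.4 FZ 7.7 | My -1.11 w 0.229
t: 17.15
tcp_pos: [579.4, -80.6, 31.7]
tcp_rot: [0.002, -0.196, 0.981, -0.001]
ft_force: [8.0, 4.6, 7.5]
gripper_width: 0.23
t 17.15 X 1.3 Y -0.4 tcpz 31.7 pivot h 25.7 | FX 9.2 FY 1.1 FZ 7.5 | My -1.19 w 0.230
```

```bash
python3 -m creep '[[0,0,0.001,0,1],[0,0,0.002,0,1],[0,0,0.003,0,1],[0,0,0.003,0,1]]'; python3 bay.py;python3 -m creep '[[0,0,0.001,0,1],[0,0,0.002,0,1],[0,0,0.003,0,1],[0,0,0.003,0,1]]'; python3 bay.py
python3 - <<'E'
from h import *
n="side";p,d=env.camera(n); cv2.imwrite(f"pics/{n}12.png",p);cv2.imwrite(f"pics/{n}12c.png",cv2.resize(p[110:230,255:385],None,fx=6,fy=5,interpolation=2)); np.save(f"pics/{n}12.npy",d)
E
```

```text
t: 17.55
tcp_pos: [579.3, -80.6, 28.6]
tcp_rot: [0.002, -0.196, 0.981, -0.001]
ft_force: [8.2, 4.8, 6.1]
gripper_width: 0.232
t 17.55 X 1.3 Y -0.4 tcpz 28.6 pivot h 22.6 | FX 9.4 FY 1.3 FZ 6.1 | My -1.26 w 0.232
t: 17.95
tcp_pos: [579.3, -80.8, 25.6]
tcp_rot: [0.002, -0.196, 0.981, -0.001]
ft_force: [7.3, 2.6, 5.5]
gripper_width: 0.229
t 17.95 X 1.2 Y -0.5 tcpz 25.6 pivot h 19.6 | FX 7.7 FY -0.4 FZ 5.5 | My -1.15 w 0.229
```

View pics/side12c.png

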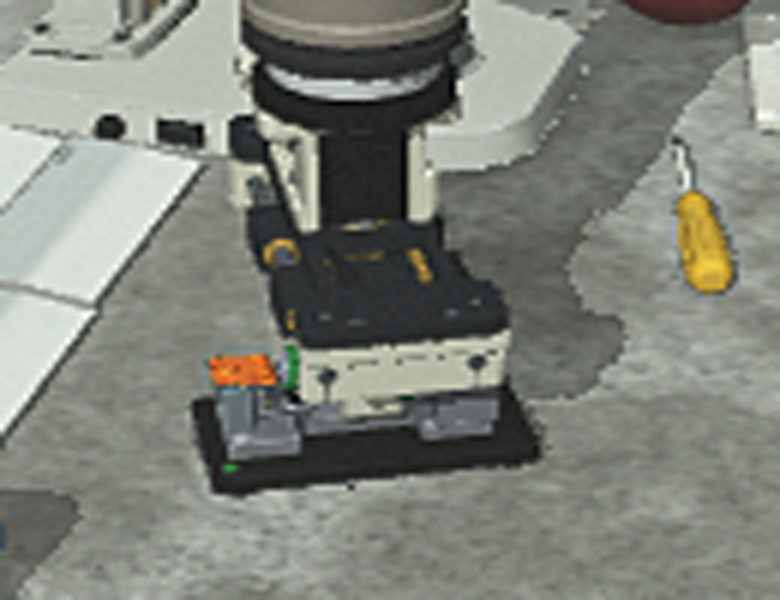

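The stud end at (285,368) is now at the catch, and FX has dropped as the catch pushes back. Continuing down.

```bash
python3 -m creep '[[0,0,0.001,0,1],[0,0,0.002,0,1],[0,0,0.002,0,1]]'; python3 bay.py;python3 -m creep '[[0,0,0.001,0,1],[0,0,0.002,0,1],[0,0,0.002,0,1]]'; python3 bay.py;python3 -m creep '[[0,0,0.001,0,1],[0,0,0.002,0,1],[0,0,0.002,0,1]]'; python3 bay.py
python3 - <<'E'
from h import *
n="side";p,d=env.camera(n); cv2.imwrite(f"pics/{n}13.png",p);cv2.imwrite(f"pics/{n}13c.png",cv2.resize(p[110:230,255:385],None,fx=6,fy=5,interpolation=2)); np.save(f"pics/{n}13.npy",d)
E
```

```text
t: 18.3
tcp_pos: [579.3, -80.8, 23.5]
tcp_rot: [0.002, -0.196, 0.981, -0.001]
ft_force: [8.8, 3.7, 5.3]
gripper_width: 0.232
t 18.30 X 1.2 Y -0.5 tcpz 23.5 pivot h 17.5 | FX 9.5 FY -0.0 FZ 5.3 | My -1.18 w 0.232
t: 18.6
tcp_pos: [579.4, -80.8, 21.4]
tcp_rot: [0.002, -0.196, 0.981, -0.001]
ft_force: [8.7, 3.2, 5.1]
gripper_width: 0.228
t 18.60 X 1.3 Y -0.5 tcpz 21.4 pivot h 15.4 | FX 9.3 FY -0.4 FZ 5.1 | My -1.32 w 0.228
t: 18.9
tcp_pos: [579.6, -80.7, 19.4]
tcp_rot: [0.003, -0.196, 0.981, -0.001]
ft_force: [9.2, 4.2, 5.0]
gripper_width: 0.23
t 18.90 X 1.5 Y -0.5 tcpz 19.4 pivot h 13.4 | FX 10.1 FY 0.3 FZ 5.0 | My -1.41 w 0.230
```

View pics/side13c.png

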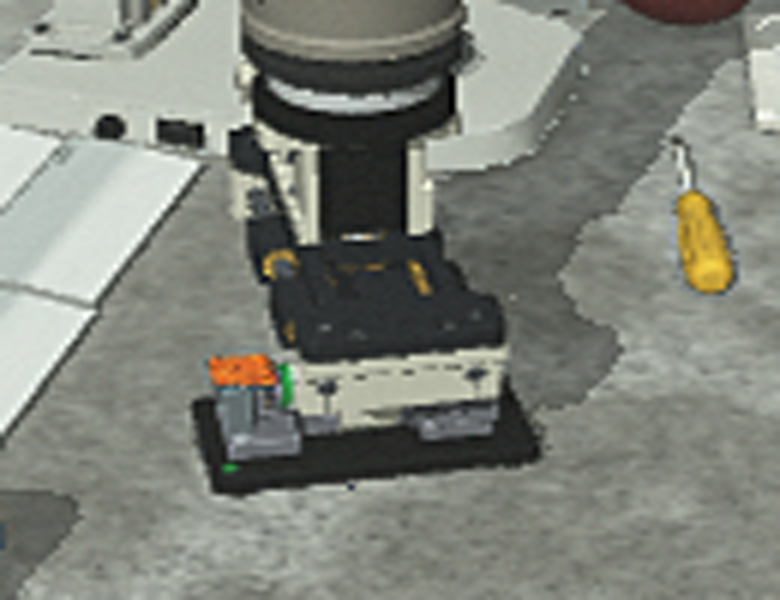

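```bash
python3 -m creep '[[-0.0005,0,0.001,0,1],[-0.0005,0,0.001,0,1]]'; python3 bay.py;python3 -m creep '[[0,0,0.001,0,1],[0,0,0.001,0,1]]'; python3 bay.py
```

```text
t: 19.15
tcp_pos: [579.8, -80.5, 18.3]
tcp_rot: [0.002, -0.196, 0.981, -0.001]
ft_force: [9.3, 4.1, 4.3]
gripper_width: 0.23
t 19.15 X 1.8 Y -0.5 tcpz 18.3 pivot h 12.3 | FX 10.2 FY 0.2 FZ 4.3 | My -1.28 w 0.230
t: 19.35
tcp_pos: [579.9, -80.5, 17.4]
tcp_rot: [0.002, -0.196, 0.981, -0.001]
ft_force: [8.1, 3.3, 4.0]
gripper_width: 0.232
t 19.35 X 1.9 Y -0.5 tcpz 17.4 pivot h 11.4 | FX 8.7 FY -0.1 FZ 4.0 | My -1.29 w 0.232
```

```bash
python3 -m creep '[[0,0,0.0007,0,1],[0,0,0.0007,0,1]]'; python3 bay.py;python3 -m creep '[[0,0,0.0007,0,1],[0,0,0.0007,0,1]]'; python3 bay.py
python3 - <<'E'
from h import *
n="side";p,d=env.camera(n); cv2.imwrite(f"pics/{n}14.png",p);cv2.imwrite(f"pics/{n}14c.png",cv2.resize(p[150:210,275:355],None,fx=9,fy=9,interpolation=2)); np.save(f"pics/{n}14.npy",d)
E
```

```text
t: 19.55
tcp_pos: [580.0, -80.5, 16.8]
tcp_rot: [0.002, -0.196, 0.981, -0.001]
ft_force: [7.9, 4.0, 6.1]
gripper_width: 0.229
t 19.55 X 2.0 Y -0.5 tcpz 16.8 pivot h 10.8 | FX 8.8 FY 0.6 FZ 6.1 | My -1.39 w 0.229
t: 19.75
tcp_pos: [580.1, -80.5, 16.3]
tcp_rot: [0.003, -0.196, 0.981, -0.001]
ft_force: [8.4, 3.6, 7.0]
gripper_width: 0.229
t 19.75 X 2.0 Y -0.5 tcpz 16.3 pivot h 10.3 | FX 9.1 FY 0.0 FZ 7.0 | My -1.29 w 0.229
```

View pics/side14c.png

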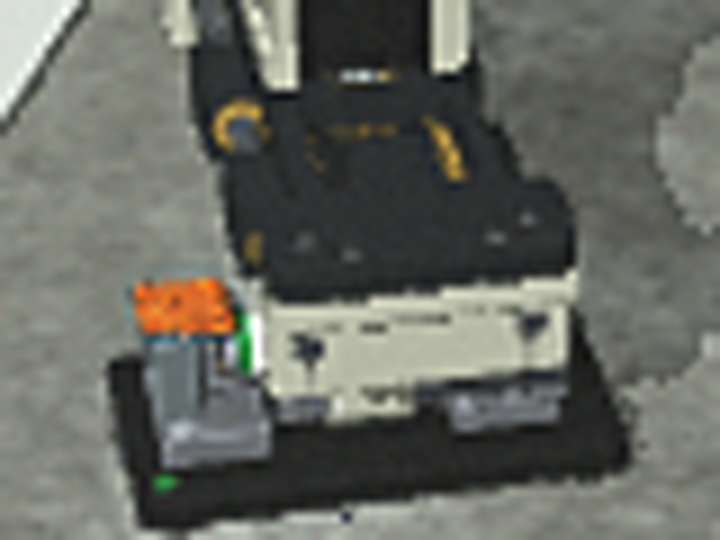

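```bash
python3 -m creep '[[0,0,0.0007,0,1],[0,0,0.0007,0,1]]'; python3 bay.py;python3 -m creep '[[0,0,0.0007,0,1],[0,0,0.0007,0,1]]'; python3 bay.py
python3 - <<'E'
from h import *
b=None
for t in (0,10,11,12,13,14):
    p=cv2.imread(f"pics/side{t}.png");D=np.load(f"pics/side{t}.npy");h=cv2.cvtColor(p,cv2.COLOR_BGR2HSV)
    m=cv2.inRange(h,(5,180,120),(18,255,255));m[:160]=0;m[200:]=0;m[:,:270]=0;m[:,310:]=0
    ys,xs=np.where(m);P=cloud("side",D)[m>0];a=np.radians(22.64)
    X=(P[:,0]-578)*np.cos(a)+(P[:,1]+80.8)*np.sin(a)
    print(t,len(xs),xs.min(),xs.max(),xs.mean().round(2),ys.mean().round(2),"X",np.percentile(X,[5,50,95]))
E
```

```text
t: 20.0
tcp_pos: [580.1, -80.5, 16.2]
tcp_rot: [0.003, -0.196, 0.981, -0.001]
ft_force: [6.4, 5.5, 10.8]
gripper_width: 0.229
t 20.00 X 2.1 Y -0.5 tcpz 16.2 pivot h 10.2 | FX 8.1 FY 2.6 FZ 10.8 | My -1.12 w 0.229
t: 20.2
tcp_pos: [580.2, -80.5, 16.1]
tcp_rot: [0.003, -0.196, 0.981, -0.001]
ft_force: [5.0, 5.1, 15.7]
gripper_width: 0.228
t 20.20 X 2.2 Y -0.6 tcpz 16.1 pivot h 10.1 | FX 6.6 FY 2.8 FZ 15.7 | My -0.92 w 0.228
0 52 290 300 295.04 183.79 X [38.26 47.44 58.46]
10 43 290 300 294.4 184.21 X [39.07 49.76 59.07]
11 53 290 300 295.02 183.83 X [38.27 47.84 58.35]
12 52 290 300 295.08 183.83 X [38.36 47.68 58.2 ]
13 53 290 300 295.02 183.83 X [38.19 47.48 58.48]
14 53 290 300 295.02 183.83 X [38.22 47.71 58.53]
```

Firm stop at TCP 16.1, so the cell is down, and the catch looks to be at rest. I'll ease the downward press, then let the spring carry the cell to +X under the catch while still gripped.

```bash
python3 -m creep '[[0,0,-0.001,0,1],[0,0,-0.001,0,1]]'; python3 bay.py;python3 -m creep '[[-0.001,0,0,0,1],[-0.002,0,0,0,1],[-0.002,0,0,0,1]]'; python3 bay.py;python3 -m creep '[[-0.001,0,0,0,1],[-0.002,0,0,0,1],[-0.002,0,0,0,1]]'; python3 bay.py
python3 - <<'E'
from h import *
n="side";p,d=env.camera(n); cv2.imwrite(f"pics/{n}15.png",p);cv2.imwrite(f"pics/{n}15c.png",cv2.resize(p[150:210,275:355],None,fx=9,fy=9,interpolation=2)); np.save(f"pics/{n}15.npy",d)
E
```

```text
t: 20.4
tcp_pos: [580.1, -80.5, 16.2]
tcp_rot: [0.003, -0.196, 0.981, -0.001]
ft_force: [8.0, 4.2, 8.6]
gripper_width: 0.23
t 20.40 X 2.1 Y -0.5 tcpz 16.2 pivot h 10.2 | FX 9.0 FY 0.8 FZ 8.6 | My -1.21 w 0.230
t: 20.7
tcp_pos: [580.4, -80.3, 16.1]
tcp_rot: [0.001, -0.196, 0.981, -0.001]
ft_force: [1.7, 0.8, 11.4]
gripper_width: 0.234
t 20.70 X 2.5 Y -0.5 tcpz 16.1 pivot h 10.1 | FX 1.9 FY 0.1 FZ 11.4 | My -0.23 w 0.234
t: 21.0
tcp_pos: [581.7, -79.6, 16.1]
tcp_rot: [0.0, -0.197, 0.98, -0.001]
ft_force: [-0.3, 1.2, 13.1]
gripper_width: 0.231
t 21.00 X 3.8 Y -0.3 tcpz 16.1 pivot h 10.1 | FX 0.1 FY 1.2 FZ 13.1 | My 0.13 w 0.231
```

View pics/side15c.png

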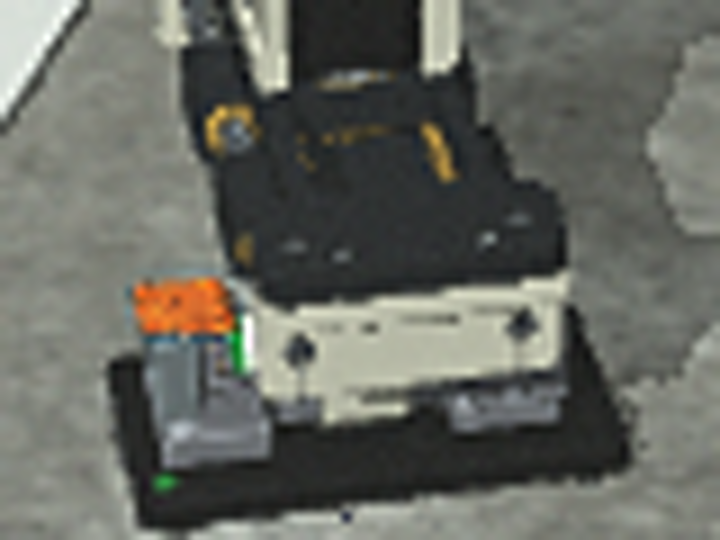

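```bash
python3 -m creep '[[0,0,-0.001,0,1],[0,0,-0.001,0,1]]'; python3 bay.py;python3 -m creep '[[-0.001,0,0,0,1],[-0.001,0,0,0,1]]'; python3 bay.py
python3 - <<'E'
from h import *
n="side";p,d=env.camera(n); cv2.imwrite(f"pics/{n}16.png",p);cv2.imwrite(f"pics/{n}16c.png",cv2.resize(p[165:205,280:335],None,fx=14,fy=14,interpolation=2)); np.save(f"pics/{n}16.npy",d)
E
```

```text
t: 21.25
tcp_pos: [582.0, -79.4, 16.2]
tcp_rot: [0.001, -0.196, 0.981, -0.0]
ft_force: [3.8, 0.5, 6.0]
gripper_width: 0.229
t 21.25 X 4.2 Y -0.2 tcpz 16.2 pivot h 10.2 | FX 3.7 FY -1.0 FZ 6.0 | My -0.57 w 0.229
t: 21.45
tcp_pos: [582.5, -79.1, 16.2]
tcp_rot: [0.0, -0.197, 0.98, -0.0]
ft_force: [2.3, 0.4, 8.5]
gripper_width: 0.232
t 21.45 X 4.8 Y -0.2 tcpz 16.2 pivot h 10.2 | FX 2.3 FY -0.5 FZ 8.5 | My -0.13 w 0.232
```

View pics/side16c.png

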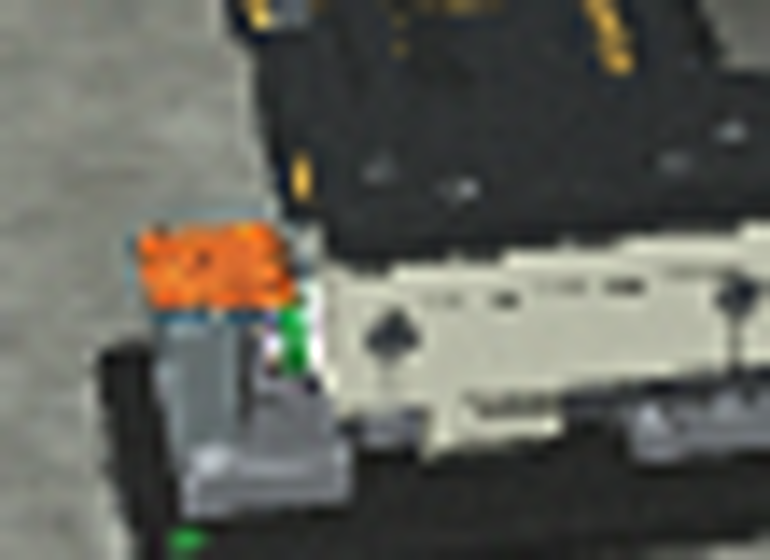

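The end is now below the orange lip (green at (290,330), under orange at (220,265)), with the catch at its rest position. I'll ease off, release and rise.

```bash
python3 -m creep '[[0,0,-0.001,0,1],[0,0,-0.001,0,0.4],[0,0,-0.001,0,0.2],[0,0,-0.001,0,-0.2],[0,0,-0.001,0,-0.4],[0,0,-0.001,0,-0.4],[0,0,-0.001,0,-0.4],[0,0,-0.001,0,-0.4]]'; python3 bay.py; python3 -m creep '[[0,0,-0.01,0,-0.4],[0,0,-0.03,0,-0.4],[0,0,-0.06,0,-0.4],[0,0,-0.09,0,-0.4],[0,0,-0.12,0,-0.4],[0,0,-0.15,0,-0.4],[0,0,-0.15,0,-0.4]]'; python3 bay.py
python3 - <<'E'
from h import *
for n in ("side","top"):
    p,d=env.camera(n); cv2.imwrite(f"pics/{n}17.png",p); np.save(f"pics/{n}17.npy",d)
    if n=="side":cv2.imwrite(f"pics/{n}17c.png",cv2.resize(p[150:215,275:355],None,fx=9,fy=9,interpolation=2))
E
```

```text
t: 22.3
tcp_pos: [582.3, -78.7, 16.6]
tcp_rot: [-0.0, -0.196, 0.981, 0.0]
ft_force: [-0.2, -0.6, 0.5]
gripper_width: 0.695
t 22.30 X 4.8 Y 0.3 tcpz 16.6 pivot h 10.6 | FX -0.4 FY -0.5 FZ 0.5 | My 0.02 w 0.695
t: 23.0
tcp_pos: [584.7, -79.3, 172.2]
tcp_rot: [0.004, -0.196, 0.98, -0.002]
ft_force: [0.7, -0.9, -0.1]
gripper_width: 0.7
t 23.00 X 6.8 Y -1.2 tcpz 172.2 pivot h 166.2 | FX 0.3 FY -1.1 FZ -0.1 | My 0.04 w 0.700
```

View pics/side17c.png

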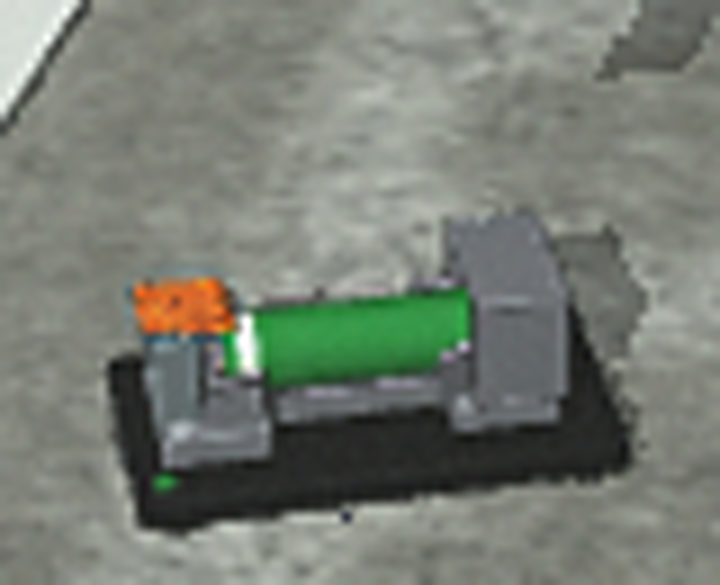

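The side view shows the cell lying level in the bay: the flat end under the hood at (470,310), the white-band end under the orange catch at (235,335). I'll clear the arm, then check from above with numbers.

```bash
python3 -m creep '[[0.03,0.04,-0.02,0,-0.4],[0.06,0.08,-0.03,0,-0.4],[0.09,0.12,-0.03,0,-0.4],[0.1,0.16,-0.03,0,-0.4],[0.1,0.2,-0.03,0,-0.4],[0.1,0.24,-0.03,0,-0.4],[0.1,0.28,-0.03,0,-0.4],[0.1,0.28,-0.03,0,-0.4]]'
python3 - <<'E'
from h import *
from scipy.optimize import least_squares
a=np.radians(22.64)
for n in ("side","top"):
    p,d=env.camera(n); cv2.imwrite(f"pics/{n}18.png",p)
    if n=="top":cv2.imwrite(f"pics/{n}18c.png",cv2.resize(p[155:230,325:400],None,fx=8,fy=8,interpolation=2))
    P=cloud(n,d);h=cv2.cvtColor(p,cv2.COLOR_BGR2HSV)
    off=(-2.2,1.8) if n=="side" else (2.7,1.7)
    X=(P[...,0]-578)*np.cos(a)+(P[...,1]+80.8)*np.sin(a);Y=-(P[...,0]-578)*np.sin(a)+(P[...,1]+80.8)*np.cos(a)+off[0];Z=P[...,2]+off[1]
    R0=(abs(X)<60)&(abs(Y)<25)&(d>0)&(Z>22)
    g=(cv2.inRange(h,(45,100,30),(80,255,255))>0)&R0
    x,y,z=X[g],Y[g],Z[g]
    f=lambda q:np.hypot(y-q[2],(z-q[1]-np.tan(q[0])*x)*np.cos(q[0]))-11
    r=least_squares(f,[0,33,0],loss="soft_l1")
    o=(cv2.inRange(h,(5,180,120),(18,255,255))>0)&R0
    print(n,g.sum(),"green X",np.percentile(x,[1,99]),"tilt",np.degrees(r.x[0]),"axis z",r.x[1],"Y",r.x[2],"orange X",np.percentile(X[o],[5,50,95]),"Z",np.percentile(Z[o],[50,90]))
E
```

```text
t: 23.9
tcp_pos: [379.4, 144.2, 195.8]
tcp_rot: [-0.001, -0.199, 0.98, 0.001]
ft_force: [-0.3, 0.1, 0.6]
gripper_width: 0.703
side 201 green X [-25.71  38.14] tilt 0.4290719294207723 axis z 34.414253967151325 Y -0.1484760195592609 orange X [38.07 47.37 58.45] Z [53.29 55.28]
top 238 green X [-25.25  26.49] tilt 1.4127016306761282 axis z 34.64840233432291 Y 1.3890031371809994 orange X [35.75 45.66 54.43] Z [54.1  56.13]
```

View pics/top18c.png

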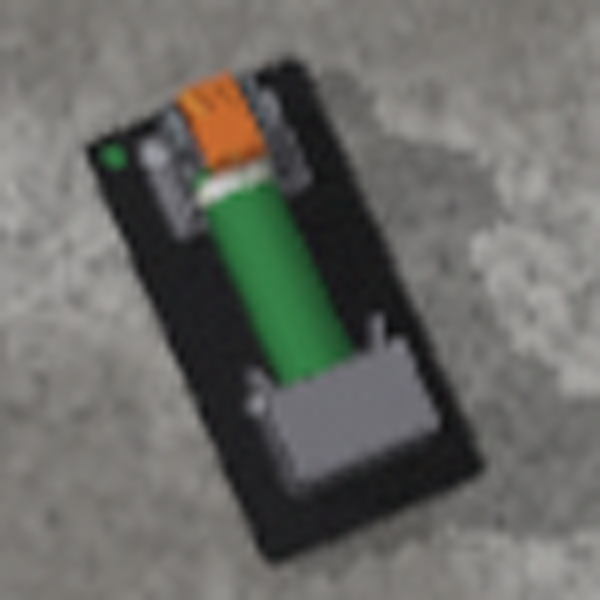

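View pics/top18.png

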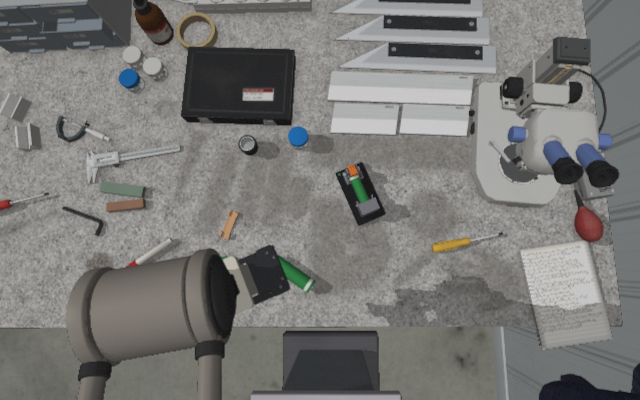

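The cell is level (tilt 0.4 and 1.4 degrees in the two views), with its axis 34.5 mm above the bench, which puts the floor near 23.5 mm. The catch is fully out over its end. The loupe (247,145), jar (298,137) and screwdriver (452,245) haven't moved. Handing in.

```bash
python3 -c "
from workcell import env
print(env.hand_in())"
```

```text
the job is handed in; nothing more can be done
None
```

The green cell is loaded in the charger and the job is handed in at about 24 s of the 50 s allowed. The hand-in gives no verdict, so this rests on my own checks.

**What I did:**
- I gripped the 22 mm cell in its rest.
- The tool only points down, so I turned the stud end up by lowering it onto the hood's rear top edge at 7–10 N. The first try gave only about 17 degrees. A second, with a longer lever, gave about 29.
- I pushed the flat end in under the hood until the spring pushed back at 8–10 N, which by the given spring is about 7.5–10 mm in.
- I lowered until the cell was firmly down. The highest force there was about 16 N.
- I then let the cell move forward under the catch, released it and withdrew.

**Last checks:**
- **Cell:** it lies level. The two cameras read 0.4 and 1.4 degrees of tilt, with the axis about 34.5 mm above the bench, so the bay sits about 3.5 mm higher than nominal.
- **Catch:** the orange catch is fully out over the stud end. No picture caught it pushed back, so I did not see the snap itself, only that the end now lies under it.
- **Other things:** the loupe, jar and screwdriver look unmoved in the last picture from above.
- **Disagreement:** before correction the two cameras differed by 5–7 mm sideways. I corrected both by what the gripper found; they then agreed within 0.5 mm on the bay's axis, but in the last check still differed by about 1.5 mm on the cell's sideways position.

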